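# Complete the framing kit and lock the follower

### The arm

A 6-joint arm with a two-finger parallel gripper is mounted at the origin on the work surface. World frame = base frame: x ahead of the robot, y to its left, z up, the work surface at z = 0. Lengths are in mm, angles in rad, forces in N, time in s.
With the tool pointing down it reaches from about 425 to 925 mm from the base axis. Payload 12.5 kg.
Tool frame: the origin (TCP) lies at the very end of the fingers, on their centre line; the grasp point (between the pads) lies 19 mm behind it; z points along the fingers, y is the direction in which the jaws open and shut (so a half turn about z gives the same grasp; the last joint's range is limited). The gripper opens to 85 mm and grips with 20 to 120 N. Pads are 22 mm wide; open, the fingers measure 114 mm over their backs; the gripper's body (76 mm by 85 mm) begins 54 mm behind the grasp point. The pads swing forward as they close: fully open they stand 13 mm farther back than shut.
Start: joints at [-1.281, 0.491, 1.559, -0, 1.092, -0.106], TCP at [240.99, -576.688, 231.327] pointing down, gripper open.
Joint ranges: [-3.1, 3.1], [-0.84, 2.19], [0.05, 2.79], [-1.13, 4.28], [0.06, 2.93], [-2.69, 2.69]. Speed limits (rad/s): [2.22, 2.22, 2.79, 3.14, 3.14, 3.14].

### API

Orientations are given as a rotation vector (axis times angle).
In Python, from station import robot, snapshot, job gives the robot as it stands.
- The arm moves only by the tool move_arm, never from a script. Its argument "series" is a list of rows, each an object with "slide": the shift along the world's x, y, z in m, a list of three; "rotation": the turn, a rotation vector about the world's x, y, z in rad, a list of three. A call has exactly 8 rows; each row shifts and turns the commanded pose from where the row before left it; what a row does not reach is not made up. A row lasts 1/10 s, in which the tool goes at most 50 mm and 8.59 degrees, less where a joint would pass 70% of its speed; a pose out of reach is approached as far as the arm can. A call is refused whole if a number of a shift passes 0.05 or a number of a turn 0.15, either way. A call with a gripper value outside its range is refused whole. "fingers" is the opening, from 0 (shut) to 1 (fully open), set as the call begins (left out, the last holds). The fingers move at their own pace and stop on an object; "force" is the grip in N (left out, the last holds). Time passes only in rows, so rows that do not move let the fingers close, or fill a call up. It gives the time, the measured TCP pose, the force and the opening at its end, in the units of the state.
- robot.observe(): the state, without advancing time (a new reading comes with each control period).
- snapshot(name): name is "scene" or "top"; returns a dict with "frame" (400x640x3 uint8, red, green, blue), "fx", "fy", "cx", "cy" (pixels), "R" (3x3) and "t" (3): a world point X has camera coordinates R X + t. Camera axes: x right, y down, z forward; pixel columns grow to the right and rows downward; lengths in mm; the calibration is good to about 2 mm. A picture is of the moment at which its call begins. There is no depth.
- job.sign_off(): hands the job in, once; it reports no verdict.
The state is a dict: "clock": time; "qpos": joint angles; "dq": joint speeds; "joint_efforts": joint torques, N m; "ee_pos": TCP position; "ee_rot": TCP orientation; "contact_force": force on the tool from outside, world axes, zero at the start; "moment": the same for the moment, N m; "finger_gap": opening from 0.0 (shut) to 1.0 (fully open).
Only numpy, scipy, OpenCV 4.12 (cv2) and the standard library are available. Lean on these libraries where they do the work, as an engineer would, in place of code of your own. Each camera call takes 0.05 s, during which the arm holds its last target.

### The job

The kit rack has to hold one angle bracket, one edge cover and one spacer stub: stand the one that is missing upright in the rack's channel with the others, let go of it, and leave the duplicate spares where they lie. Then hold the follower's lock tab pressed in while you slide the follower along until it has pushed the whole row snugly together against the end stop, without squeezing it hard, and let go of the tab so that the follower is locked there. Never force the follower along against its lock, and do not disturb the jar or the spares.

Things in the scene. Friction and masses are not known exactly. Their poses are not given: they have to be found in the camera images.
- rack: Wooden kit rack, fixed: board 110 (x) x 400 (y) x 16 mm, channel along own y. Origin: underside, mid-width of the channel; z up, -x side faces the robot. Board and channel span y = -195 to +205 mm. Channel floor 16 mm above the table, 52 mm wide (x +-26) between lips 6 mm thick, 10 mm high. Beyond y = -30 mm it is open from above.
- rest_bar (a point): Middle of the lower front edge of the wooden hand-rest bar over the follower's end of the rack (axes as the rack's): it spans y +-80 mm, x 0 to +74, z 0 to +12 mm from here, on two posts at the back (x +57 to +73). Lower face 150 mm above the table: no room for an upright gripper over the tab, so reach in from the -x side, tool leaning back 33 to 45 degrees.
- follower (a joint): Position (m) of the follower, the dark steel carriage in the channel: 0 to 0.185, growing in the rack's +y, towards the row and the end stop. It slides only while the tab is pressed in (1 to 2 N of friction, more when it pushes the row); otherwise a brake holds it against 12 to 20 N. 66 mm long (y), 66 mm wide, top 75 mm above the table.
- jaw_face (a point): Centre of the follower's flat +y face, the jaw that pushes the row; moves with the follower; 41 mm above the table; axes as the rack's. The jaw plate is 10 mm thick in y, 60 mm wide and its top is 75 mm above the table.
- tab (a joint): How far the follower's lock tab is pressed in (m): 0 = out, locked; free from about 0.002; fully in at 0.007. A spring pushes it out: about 6 N to start, 8.5 N fully in.
- tab_face (a point): Centre of the lock tab's face, 33 mm in the rack's -y from the jaw face, 53 mm above the table when out. Ribbed aluminium paddle, 42 (y) x 34 mm up the slope. Its outward normal leans 35 degrees from vertical to the rack's -x; press it in along that. Steel cheeks 46 mm apart in y (the +y one is the jaw plate) rise beside it to 75 mm: fingertips pressing the tab push the follower by them.
- stop_face (a point): Centre of the end stop's flat face, which looks in the rack's -y direction; 36 mm above the table; axes as the rack's. A steel block 48 mm wide and 40 mm high across the channel's +y end, set somewhere within 20 mm; it does not give way.
- stub_c (a point): Centre of the spacer stub, the missing part: a plain aluminium cylinder 24 mm across and 50 mm high, standing upright on the table; own z up.
- cover_c (a point): Centre (half-way up) of the edge cover that stands in the channel: aluminium U-section, open side down, 44 (own x) x 28 (own y) x 30 mm high; loose, with some slack to its neighbours. It is the one nearer the follower.
- bracket_c (a point): Centre (half-way up) of the angle bracket that stands in the channel between cover and end stop: aluminium L-section 44 (own x) x 30 (own y) x 40 mm high, 5 mm thick, flat foot towards the stop and upright leg on its -y side; loose, with some slack. Stub, cover and bracket pushed together make a row 82 mm long.
- spare_bracket_c (a point): Centre (half-way up) of a second, identical angle bracket lying on the table: a duplicate, to be left alone.
- spare_cover_c (a point): Centre (half-way up) of a second, identical edge cover on the table: a duplicate, to be left alone.
- jar_c (a point): Centre of a small lidded glass jar, 48 mm across and 60 mm high, standing on the table; to be left alone.
There are look-alikes about, which are no part of the job. What is shaped like the part that bears stub_c but green is not meant. What is shaped like the part that bears cover_c but red is not meant.

How it is judged:
By the outcome, as a careful person would: the job done as asked, in the order asked, and still so for the second after the job is handed in, with the robot touching nothing.
It also fails if it takes over 70 s, if anything falls off the work surface, if the arm or the gripper's body presses on something with over 40 N, if the wrist force passes 120 N, or if a joint passes its speed limit or range.

## Working session

There is one attempt and no reset: what is moved stays moved. The work goes in short steps, Python scripts to look and compute and a tool call to move; the robot and the scene stay as the last step left them, time stands still between calls to the robot, and variables do not carry over. Pictures are saved under pics/ and viewed, and the job is handed in when it is done.

Besides the shell and the picture viewer there is one more tool, called after "Request:" as name(argument=value, ...) on one line, values as JSON. move_arm: Moves the arm, as the interface text tells. Its arguments: {"type":"object","properties":{"series":{"type":"array","items":{"type":"object","properties":{"slide":{"type":"array","items":{"type":"number"}},"rotation":{"type":"array","items":{"type":"number"}}}}},"fingers":{"type":"number"},"force":{"type":"number"}},"required":["series"]}

```bash
ls; mkdir -p pics
python3 - <<'E'
from station import robot, snapshot, job
import cv2,json,numpy as np
s=robot.observe(); print(s)
for n in("scene","top"):
    d=snapshot(n); cv2.imwrite(f"pics/{n}0.png",d["frame"][:,:,::-1])
    print(n,d["fx"],d["fy"],d["cx"],d["cy"],np.array(d["R"]).round(4).tolist(),d["t"])
E
```

```text
pics
{'clock': 0.0, 'qpos': array([-1.28059779e+00,  4.91590950e-01,  1.55945787e+00,  1.00061459e-05,
        1.09166208e+00, -1.05605327e-01]), 'dq': array([ 2.77325054e-03,  1.20528622e-03, -1.10619823e-03,  5.78006433e-04,
        5.61478755e-04,  9.87103627e-05]), 'joint_efforts': array([-1.23505903e-03, -6.18456316e+01, -2.61592144e+01, -9.02773400e-05,
        4.01112047e-03, -1.50288588e-05]), 'ee_pos': array([ 240.92584208, -576.46027978,  230.70532645]), 'ee_rot': array([-3.07918153e+00, -6.17450651e-01,  1.47955888e-04]), 'contact_force': array([-0.71801748,  0.25761885,  0.28828883]), 'moment': array([ 0.0009229 , -0.02358791,  0.00980529]), 'finger_gap': 0.9989182605203509}
scene 435.89447569246556 435.89447569246556 318.98052557681274 203.17700649352136 [[-0.7596, 0.6503, 0.0096], [0.367, 0.4408, -0.8192], [-0.5369, -0.6188, -0.5735]] [ 422.40530655 -129.13383881 1361.57715749]
top 370.24155339043995 370.24155339043995 316.5903632689529 195.92025336797474 [[0.0215, -0.9994, 0.026], [-0.9897, -0.0249, -0.1408], [0.1414, -0.0227, -0.9897]] [ 34.31492305 610.04449563 765.06757996]
```

View pics/scene0.png

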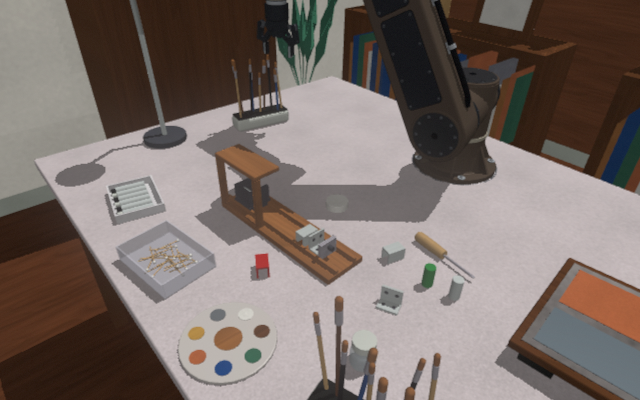

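View pics/top0.png

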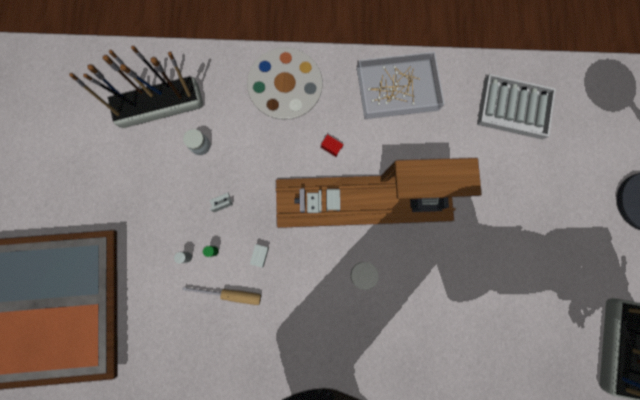

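Run:
```python
import cv2
a=cv2.imread("pics/scene0.png");b=cv2.imread("pics/top0.png")
def z(i,x0,y0,w,h,f,n): cv2.imwrite("pics/"+n,cv2.resize(i[y0:y0+h,x0:x0+w],None,fx=f,fy=f,interpolation=cv2.INTER_CUBIC))
z(a,200,140,280,210,2.8,"s1.png"); z(b,160,110,330,200,2.4,"t1.png"); z(b,265,145,160,95,5,"t2.png"); z(b,370,145,130,95,5,"t3.png");z(a,205,140,165,140,4.2,"s2.png")
```

```text
(no output)
```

View pics/s1.png

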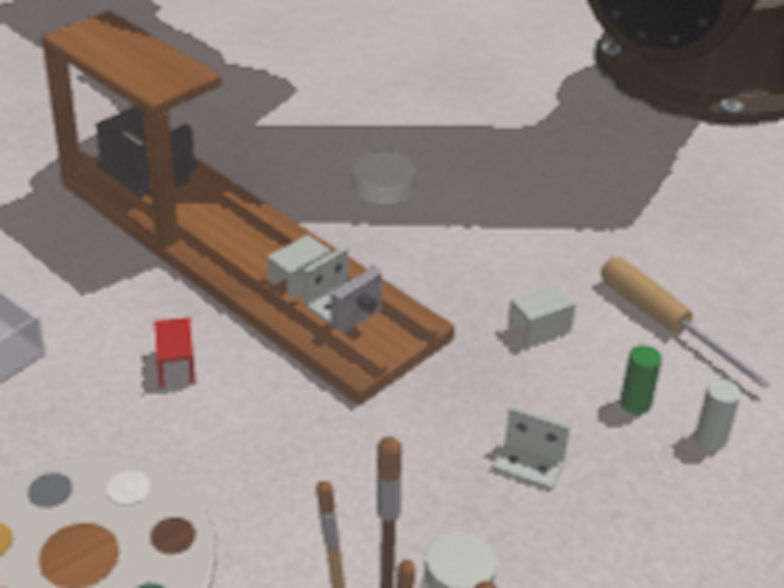

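View pics/t1.png

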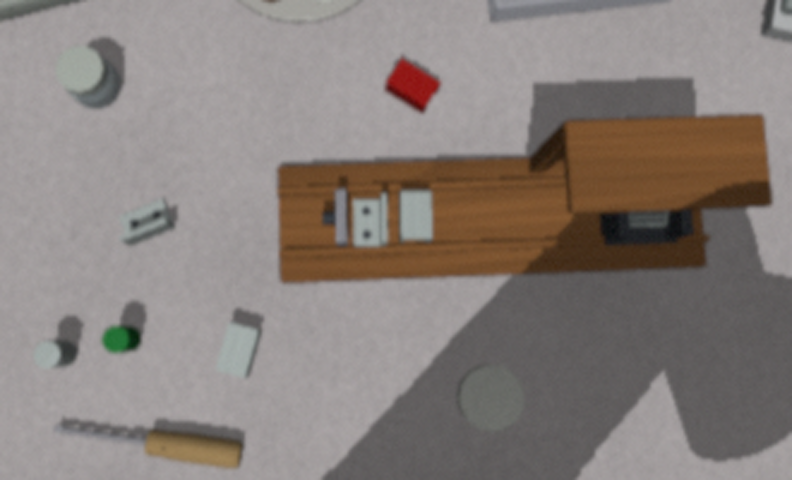

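View pics/t2.png

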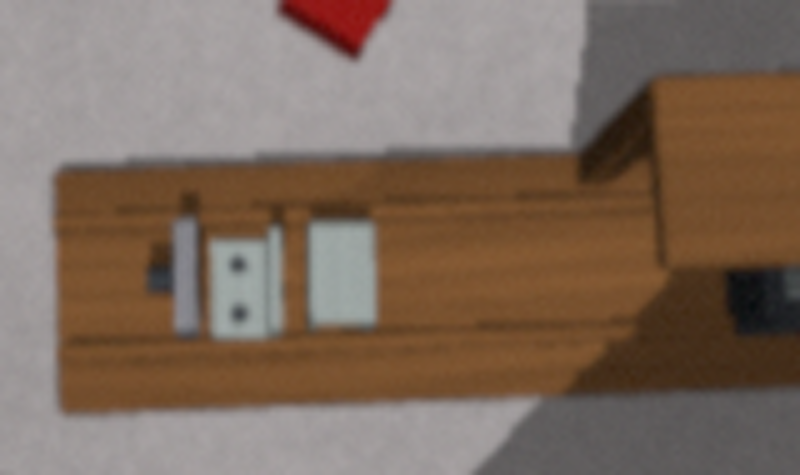

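View pics/t3.png

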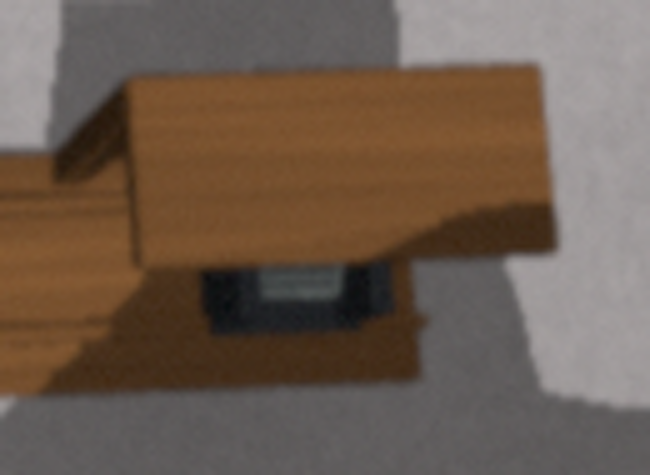

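View pics/s2.png

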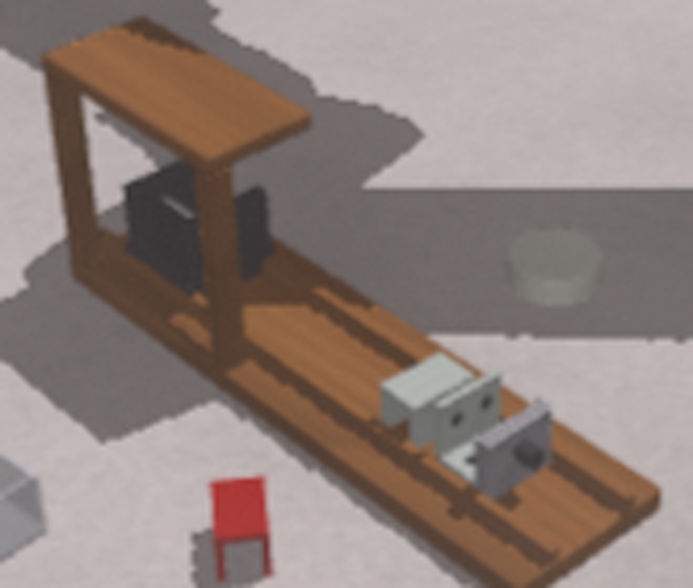

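```bash
cat > h.py <<'E'
import numpy as np,cv2
from station import robot, snapshot, job
def ray(d,u,v,z):
    R=np.array(d["R"]);t=np.array(d["t"]);c=-R.T@t
    r=R.T@np.array([(u-d["cx"])/d["fx"],(v-d["cy"])/d["fy"],1]); return c+r*(z-c[2])/r[2]
def proj(d,X):
    p=np.array(d["R"])@np.array(X,float)+np.array(d["t"]); return np.array([d["fx"]*p[0]/p[2]+d["cx"],d["fy"]*p[1]/p[2]+d["cy"]])
def zoom(img,x0,y0,w,h,f,n):
    cv2.imwrite("pics/"+n,cv2.resize(img[y0:y0+h,x0:x0+w,::-1],None,fx=f,fy=f,interpolation=cv2.INTER_CUBIC))
E
python3 - <<'E'
from h import *
d=snapshot("top");s=snapshot("scene")
import pickle;pickle.dump((d,s),open("cam.pkl","wb"))
q=lambda U,V,x0,y0,f=5:((U+.5)/f-.5+x0,(V+.5)/f-.5+y0)
for n,U,V,o,z in [("LT",57,170,(265,145),16),("LB",63,411,(265,145),16),("RB",418,380,(370,145),16),
  ("stopTL",197,217,(265,145),56),("stopBL",199,335,(265,145),56),("stopL face?",176,335,(265,145),56),
  ("cov TL",309,220,(265,145),46),("cov TR",374,220,(265,145),46),("cov BL",310,326,(265,145),46),("cov BR",376,325,(265,145),46),
  ("br footBL",211,339,(265,145),21),("br legTR",282,226,(265,145),56),("br legBR",282,331,(265,145),56),
  ("barBL",140,268,(370,145),162),("barBR",555,250,(370,145),162),("barTL",128,78,(370,145),162),("barTR",540,65,(370,145),162),
  ("jawTL?",203,270,(370,145),75),("jawBL",211,334,(370,145),75),("tabBL",262,302,(370,145),45),("tabBR",340,300,(370,145),45)]:
    print(n,ray(d,*q(U,V,*o),z).round(1)[:2])
zoom(d["frame"],160,180,120,75+25,6.5,"t4.png")
zoom(s["frame"],370,235,120,90,6.5,"s4.png")
E
```

```text
LT [650.2 140.6]
LB [541.4 134. ]
RB [ 564.5 -261.4]
stopTL [623.7  76.3]
stopBL [572.8  74.1]
stopL face? [572.6  83.9]
cov TL [625.3  27.6]
cov TR [626.   -0.8]
cov BL [578.8  26.3]
cov BR [580.   -2.3]
br footBL [574.6  69. ]
br legTR [620.7  39.6]
br legBR [575.4  38.7]
barBL [591.6 -99.9]
barBR [ 602.3 -256.9]
barTL [664.1 -96.1]
barTR [ 673.5 -254.1]
jawTL? [ 603.7 -147.9]
jawBL [ 576.7 -150.9]
tabBL [ 594.5 -182.1]
tabBR [ 596.3 -216.5]
```

View pics/t4.png

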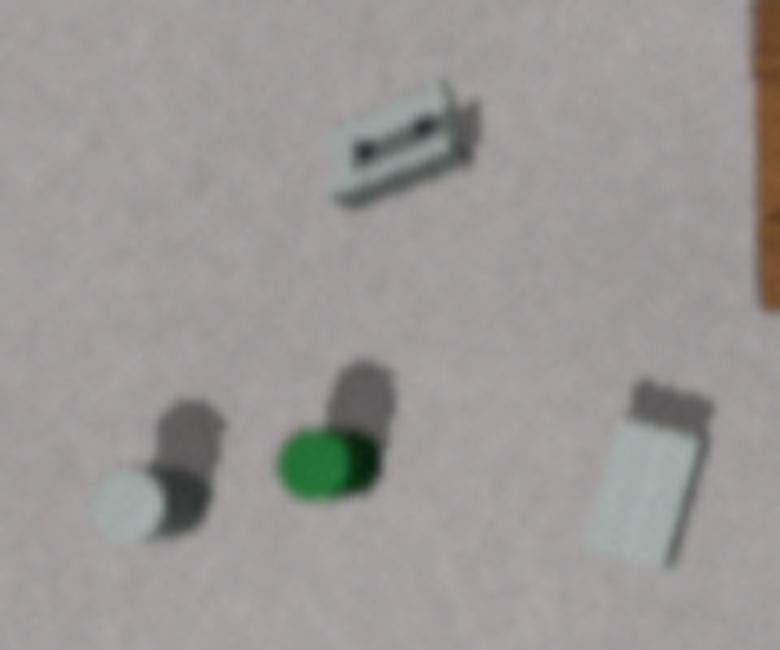

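View pics/s4.png

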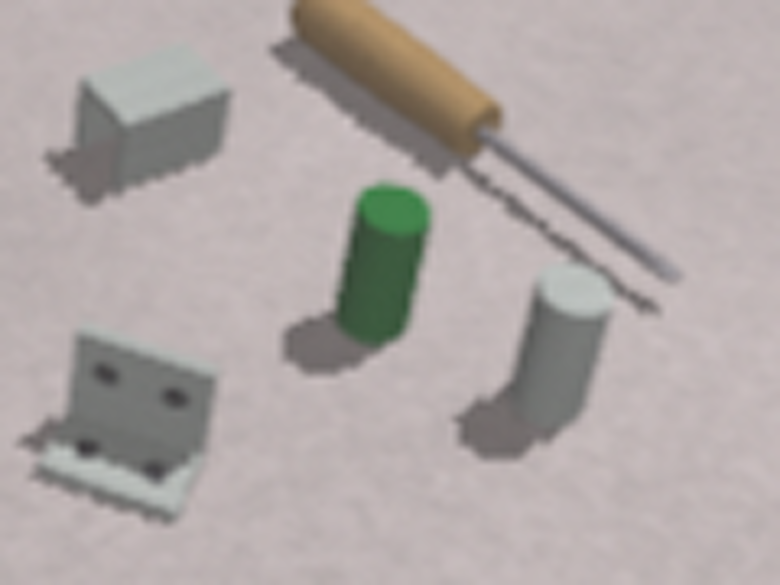

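Run:
```python
from h import *
import pickle
d,s=pickle.load(open("cam.pkl","rb"))
g=lambda f:(255*np.clip(f/255/0.5,0,1)**0.5).astype(np.uint8)
zoom(g(d["frame"]),395,180,80,55,9.5,"t5.png")
zoom(g(s["frame"]),215,140,80,80,7,"s5.png")
q=lambda U,V,x0,y0,f=6.5:((U+.5)/f-.5+x0,(V+.5)/f-.5+y0)
print("stub top",ray(d,*q(129,505,160,180),50),ray(s,*q(575,290,370,235),50))
print("green",ray(d,*q(317,464,160,180),50),ray(s,*q(394,210,370,235),50))
for p in [(340,125),(445,85),(465,155),(345,200)]: print("spbr",ray(d,*q(*p,160,180),40).round())
for p in [(625,425),(700,440),(590,545),(668,565)]: print("spco",ray(d,*q(*p,160,180),30).round())
print("disc",ray(d,365,275,15)); print("jar",ray(d,194,138,60)); print('driver',ray(d,186,287,8),ray(d,222,294,20))
```

```text
stub top [471.18851087 332.91263595  50.        ] [476.59550513 333.555114    50.        ]
green [485.5094032  273.65775325  50.        ] [490.60572651 275.5279992   50.        ]
spbr [597. 276.  40.]
spbr [612. 242.  40.]
spbr [588. 234.  40.]
spbr [572. 272.  40.]
spco [500. 178.  30.]
spco [496. 153.  30.]
spco [461. 188.  30.]
spco [455. 162.  30.]
disc [440.17621903 -62.28891773  15.        ]
jar [726.49679541 316.94287213  60.        ]
driver [406.35355433 328.13175817   8.        ] [394.41548381 246.66637648  20.        ]
```

View pics/t5.png

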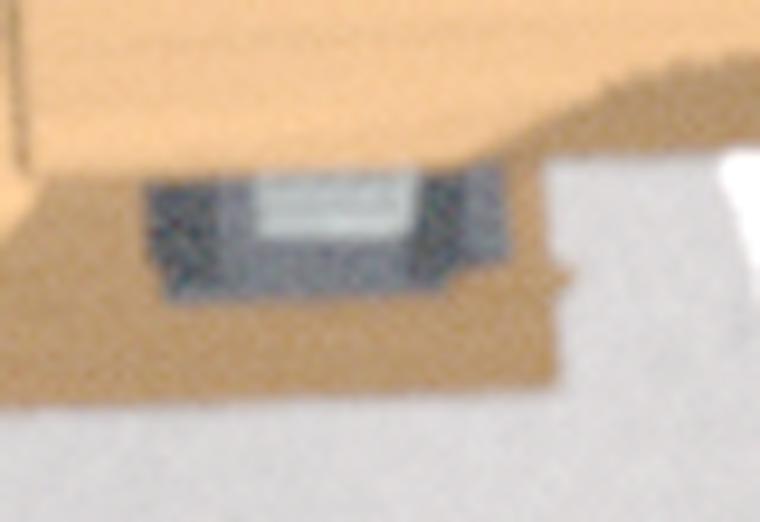

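View pics/s5.png

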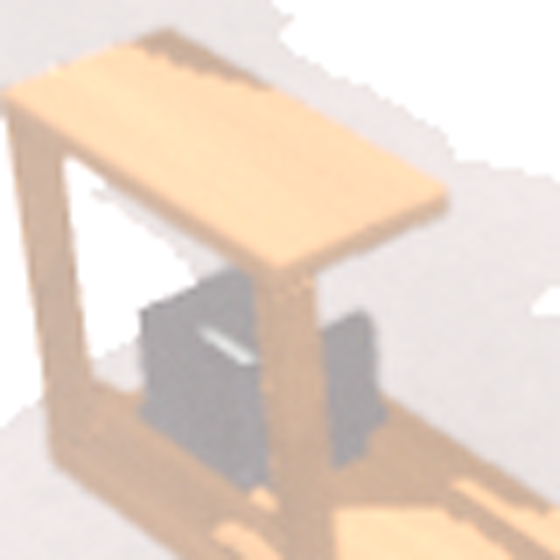

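Run:
```python
from h import *
import pickle
d,s=pickle.load(open("cam.pkl","rb"))
Q=lambda U,V,x0,y0,f:((U+.5)/f-.5+x0,(V+.5)/f-.5+y0)
O=np.array([607.9,-65.4]);a=.059
M=np.array([[np.cos(a),np.sin(a)],[-np.sin(a),np.cos(a)]])
def p(n,c,U,V,o,f,z):
    X=ray(c,*Q(U,V,*o,f),z)[:2]; print(n,X.round(1),"rack",(M@(X-O)).round(1))
o=(395,180)
p("jaw top front",d,218,230,o,9.5,75)
p("jaw top back",d,258,230,o,9.5,75)
p("cheek top inner",d,465,230,o,9.5,75)
p("cheek top outer",d,511,230,o,9.5,75)
p("cheek corner lo",d,511,262,o,9.5,75)
p("tab low L",d,258,238,o,9.5,45)
p("tab low R",d,412,236,o,9.5,45)
p("body low L",d,165,300,o,9.5,20)
p("RB",d,553,385,o,9.5,16)
print("scene")
o=(205,140);f=4.2
for n,U,V,z in [("corner far-left(+x,-y)",72,278,16),("(+x,+y)",520,612,16),("(-x,+y)",660,492,16),("bar +x-y",45,60,162),("bar+x+y",210,165,162),("bar -x +y",312,122,162),
 ("stop top +x face",478,440,56),("stop top -x",548,405,56),("cov top -x+y",483,372,46),("cov +x-y",381,383,46),("br leg top +x",430,415,56),("br leg -x",500,378,56)]: p(n,s,U,V,o,f,z)
o=(215,140)
p("jaw top -x",s,373,318,o,7,75)
p("cheek top +x",s,142,312,o,7,75)
p("cheek top -x?",s,235,270,o,7,75)
```

```text
jaw top front [ 593.2 -163.2] rack [-20.5 -96.8]
jaw top back [ 593.4 -172.2] rack [ -20.8 -105.7]
cheek top inner [ 594.5 -218.4] rack [ -22.4 -151.9]
cheek top outer [ 594.8 -228.7] rack [ -22.7 -162.2]
cheek corner lo [ 587.6 -228.5] rack [ -29.9 -161.6]
tab low L [ 595.4 -181.5] rack [ -19.3 -115.1]
tab low R [ 596.7 -217.2] rack [ -20.1 -150.9]
body low L [ 583.2 -166.8] rack [-30.6 -99.8]
RB [ 565.6 -260.4] rack [ -53.7 -192.2]
scene
corner far-left(+x,-y) [ 687.2 -234. ] rack [  69.2 -173. ]
(+x,+y) [663.5 155.2] rack [ 68.5 217. ]
(-x,+y) [548.3 137.5] rack [-47.5 206.1]
bar +x-y [ 680.3 -242.5] rack [  61.8 -181.1]
bar+x+y [671.2 -86.3] rack [ 61.9 -24.6]
bar -x +y [603.7 -88. ] rack [ -5.6 -22.3]
stop top +x face [625.7  78.7] rack [ 26.3 142.8]
stop top -x [578.8  80.8] rack [-20.4 147.7]
cov top -x+y [578.6  27.9] rack [-23.8  94.9]
cov +x-y [ 6.276e+02 -4.000e-01] rack [23.5 63.7]
br leg top +x [631.9  47.2] rack [ 30.6 111. ]
br leg -x [583.3  47.3] rack [-18.  113.9]
jaw top -x [ 588.6 -162. ] rack [-25.  -95.3]
cheek top +x [ 650.5 -218.7] rack [  33.5 -155.5]
cheek top -x? [ 608.8 -221.6] rack [  -8.3 -156. ]
```

Request:
move_arm(series=[{"slide": [0.0175,0.03,0],"rotation": [0,0,0.04]},{"slide": [0.0175,0.03,0],"rotation": [0,0,0.04]},{"slide": [0.0175,0.03,0],"rotation": [0,0,0.04]},{"slide": [0.0175,0.03,0],"rotation": [0,0,0.04]},{"slide": [0.0175,0.03,0],"rotation": [0,0,0.04]},{"slide": [0.0175,0.03,0],"rotation": [0,0,0.04]},{"slide": [0.0175,0.03,0],"rotation": [0,0,0.04]},{"slide": [0.0175,0.03,0],"rotation": [0,0,0.04]}], fingers=0.6, force=30)

```text
clock: 1.0
ee_pos: [381.5, -335.4, 231.3]
ee_rot: [2.942, 1.103, 0.0]
contact_force: [-0.3, -0.8, -0.0]
finger_gap: 0.597
```

Request:
move_arm(series=[{"slide": [0.0175,0.03,0],"rotation": [0,0,0.04]},{"slide": [0.0175,0.03,0],"rotation": [0,0,0.04]},{"slide": [0.0175,0.03,0],"rotation": [0,0,0.04]},{"slide": [0.0175,0.03,0],"rotation": [0,0,0.04]},{"slide": [0.0175,0.03,0],"rotation": [0,0,0.04]},{"slide": [0.0175,0.03,0],"rotation": [0,0,0.04]},{"slide": [0.0175,0.03,0],"rotation": [0,0,0.04]},{"slide": [0.0175,0.03,0],"rotation": [0,0,0.04]}])

```text
clock: 1.8
ee_pos: [521.5, -95.3, 231.3]
ee_rot: [2.728, 1.558, -0.0]
contact_force: [1.1, -1.0, -0.5]
finger_gap: 0.596
```

Request:
move_arm(series=[{"slide": [-0.002,0.03,0],"rotation": [0,0,0.04]},{"slide": [-0.002,0.03,0],"rotation": [0,0,0.04]},{"slide": [-0.002,0.03,0],"rotation": [0,0,0.04]},{"slide": [-0.002,0.03,0],"rotation": [0,0,0.04]},{"slide": [-0.002,0.03,0],"rotation": [0,0,0.04]},{"slide": [-0.002,0.03,0],"rotation": [0,0,0.04]},{"slide": [-0.002,0.03,0],"rotation": [0,0,0.04]},{"slide": [-0.002,0.03,0],"rotation": [0,0,0.04]}])

```text
clock: 2.6
ee_pos: [504.7, 144.5, 231.3]
ee_rot: [2.445, 1.972, -0.0]
contact_force: [0.2, -0.2, 0.4]
finger_gap: 0.603
```

Request:
move_arm(series=[{"slide": [-0.004,0.0235,-0.0138],"rotation": [0,0,0.0345]},{"slide": [-0.004,0.0235,-0.0138],"rotation": [0,0,0.0345]},{"slide": [-0.004,0.0235,-0.0138],"rotation": [0,0,0.0345]},{"slide": [-0.004,0.0235,-0.0138],"rotation": [0,0,0.0345]},{"slide": [-0.004,0.0235,-0.0138],"rotation": [0,0,0.0345]},{"slide": [-0.004,0.0235,-0.0138],"rotation": [0,0,0.0345]},{"slide": [-0.004,0.0235,-0.0138],"rotation": [0,0,0.0345]},{"slide": [-0.003,0.024,-0.0138],"rotation": [0,0,0.0345]}])

```text
clock: 3.4
ee_pos: [473.6, 332.7, 120.3]
ee_rot: [-2.151, -2.29, 0.0]
contact_force: [0.4, -0.9, 0.9]
finger_gap: 0.598
```

Run:
```python
from h import *
import pickle
o=robot.observe();print(o["ee_pos"],o["ee_rot"],o["qpos"])
d=snapshot("top");s=snapshot("scene");pickle.dump((d,s),open("cam2.pkl","wb"))
print(proj(d,o["ee_pos"]),proj(s,o["ee_pos"]))
zoom(d["frame"],120,190,130,100,6,"t6.png");zoom(s["frame"],400,190,130,120,5,"s6.png")
```

```text
[473.63305752 332.74403952 120.25610638] [-2.15097022e+00 -2.28973214e+00  3.05344179e-04] [ 4.98351425e-01  5.59994414e-01  1.78595407e+00 -7.28451663e-05
  7.95831692e-01  4.35927242e-01]
[167.04579199 256.82648331] [465.67316723 251.78688465]
```

View pics/t6.png

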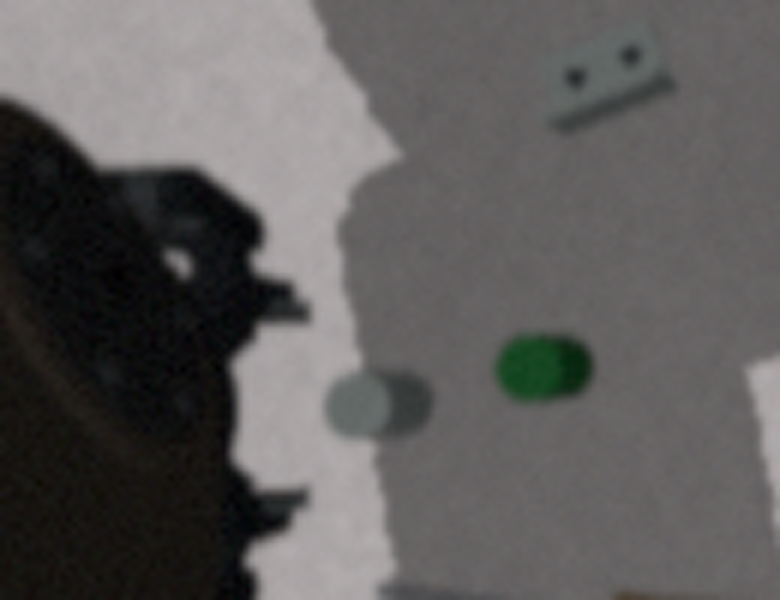

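View pics/s6.png

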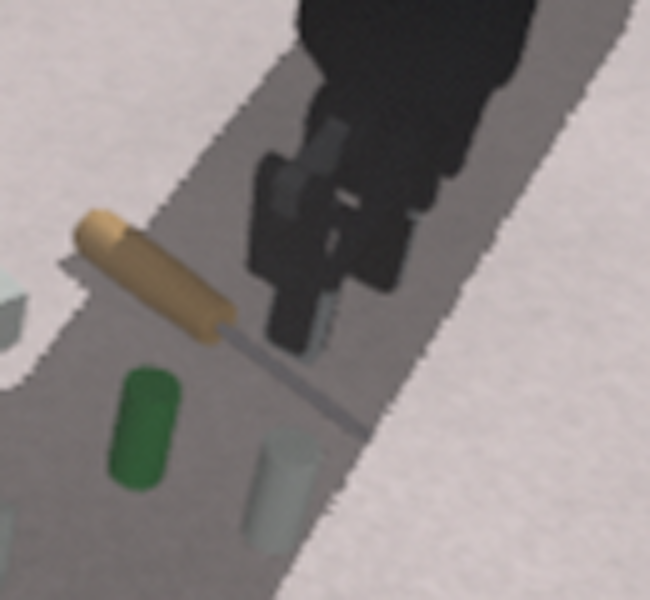

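Run:
```python
from h import *
import pickle
d,s=pickle.load(open("cam2.pkl","rb"))
T=np.array([473.6,332.7,120.3]);a=.059;X=np.array([np.cos(a),np.sin(a),0]);Y=np.array([-np.sin(a),np.cos(a),0])
for x in(25.5,40,-25.5,-40):
  for y in(-11,11):
    P=T+X*x+Y*y+[0,0,5]
    u=proj(s,P);v=proj(d,P)
    print(x,y,"s6",((u-[400,190]+.5)*5).round(),"t6",((v-[120,190]+.5)*6).round())
```

```text
25.5 -11 s6 [272. 318.] t6 [316. 322.]
25.5 11 s6 [324. 347.] t6 [246. 324.]
40 -11 s6 [251. 336.] t6 [317. 276.]
40 11 s6 [303. 365.] t6 [247. 278.]
-25.5 -11 s6 [343. 258.] t6 [313. 485.]
-25.5 11 s6 [394. 285.] t6 [242. 488.]
-40 -11 s6 [362. 242.] t6 [313. 532.]
-40 11 s6 [413. 268.] t6 [241. 535.]
```

Request:
move_arm(series=[{"slide": [0,0,-0.016]},{"slide": [0,0,-0.016]},{"slide": [0,0,-0.016]},{"slide": [0,0,-0.016]},{"slide": [0,0,-0.016]},{"slide": [0,0,-0.012]},{"slide": [0,0,-0.008]},{"slide": [0,0,-0.006]}])

```text
schema error: expected keys slide, rotation
```

Run:
```python
from h import *
d=snapshot("top");s=snapshot("scene")
zoom(d["frame"],120,190,130,100,6,"t7.png");zoom(s["frame"],400,190,130,120,5,"s7.png")
```

```text
(no output)
```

View pics/s7.png

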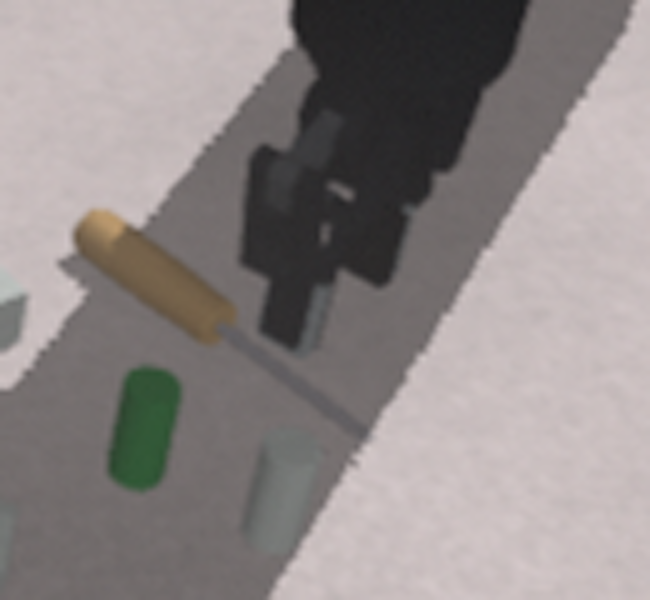

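View pics/t7.png

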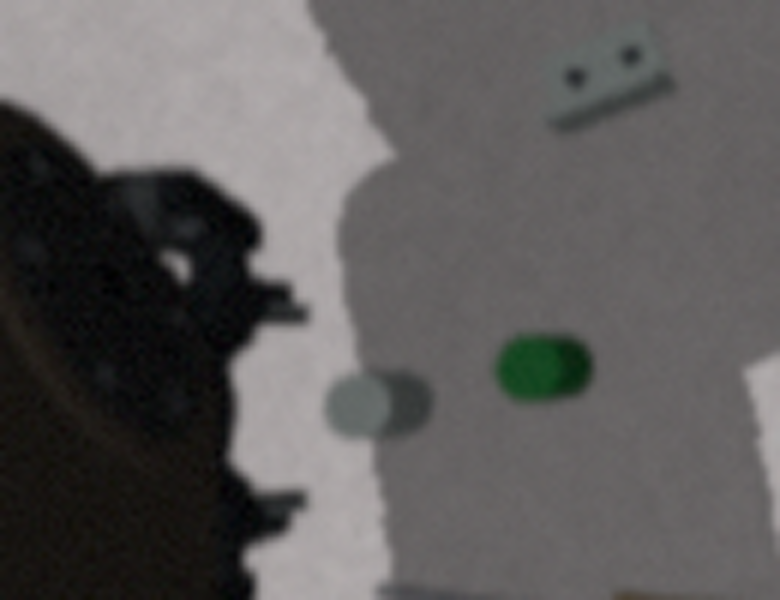

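Request:
move_arm(series=[{"slide": [0,0,-0.016],"rotation": [0,0,0]},{"slide": [0,0,-0.016],"rotation": [0,0,0]},{"slide": [0,0,-0.016],"rotation": [0,0,0]},{"slide": [0,0,-0.016],"rotation": [0,0,0]},{"slide": [0,0,-0.016],"rotation": [0,0,0]},{"slide": [0,0,-0.012],"rotation": [0,0,0]},{"slide": [0,0,-0.008],"rotation": [0,0,0]},{"slide": [0,0,-0.006],"rotation": [0,0,0]}])

```text
clock: 4.4
ee_pos: [474.3, 331.5, 14.8]
ee_rot: [2.153, 2.287, 0.0]
contact_force: [0.1, 0.7, -0.2]
finger_gap: 0.598
```

Run:
```python
from h import *
d=snapshot("top");s=snapshot("scene");o=robot.observe();print(o["ee_pos"],o["contact_force"])
zoom(d["frame"],120,190,130,100,6,"t8.png");zoom(s["frame"],400,190,130,120,5,"s8.png")
```

```text
[474.00575836 331.58559987  14.63256049] [-0.09609744 -0.1779207  -0.37006446]
```

View pics/s8.png

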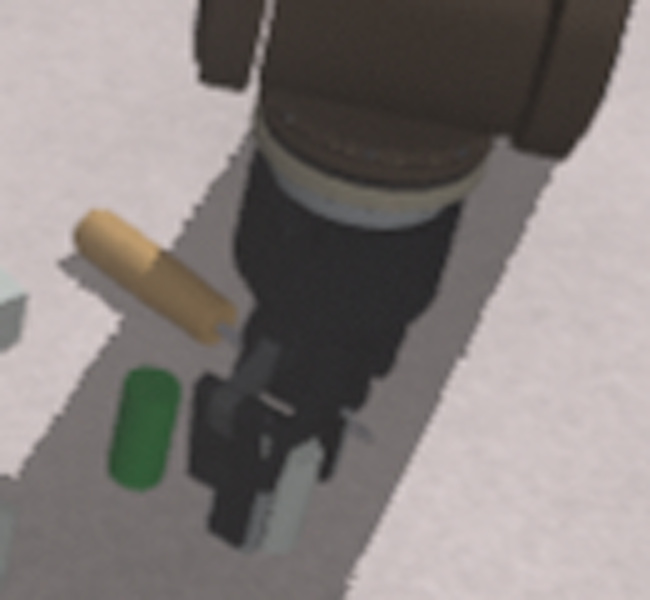

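View pics/t8.png

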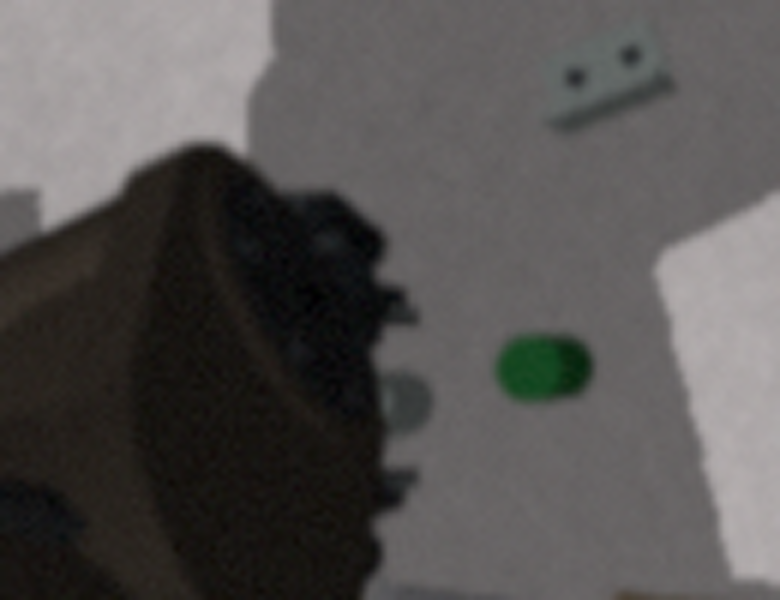

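Request:
move_arm(series=[{"slide": [0,0,0],"rotation": [0,0,0]},{"slide": [0,0,0],"rotation": [0,0,0]},{"slide": [0,0,0],"rotation": [0,0,0]},{"slide": [0,0,0],"rotation": [0,0,0]},{"slide": [0,0,0],"rotation": [0,0,0]},{"slide": [0,0,0],"rotation": [0,0,0]},{"slide": [0,0,0],"rotation": [0,0,0]},{"slide": [0,0,0],"rotation": [0,0,0]}], fingers=0, force=40)

```text
clock: 5.3
ee_pos: [474.2, 332.0, 15.6]
ee_rot: [2.152, 2.288, 0.001]
contact_force: [-1.4, -1.0, 6.9]
finger_gap: 0.268
```

Request:
move_arm(series=[{"slide": [0,0,0.01],"rotation": [0,0,0]},{"slide": [0,0,0.015],"rotation": [0,0,0]},{"slide": [0,0,0.02],"rotation": [0,0,0]},{"slide": [0,0,0.02],"rotation": [0,0,0]},{"slide": [0,0,0.02],"rotation": [0,0,0]},{"slide": [0,0,0.02],"rotation": [0,0,0]},{"slide": [0,0,0.02],"rotation": [0,0,0]},{"slide": [0,0,0.01],"rotation": [0,0,0]}])

```text
clock: 6.1
ee_pos: [474.3, 332.0, 152.0]
ee_rot: [2.152, 2.288, 0.003]
contact_force: [-0.1, -0.1, -1.6]
finger_gap: 0.27
```

Request:
move_arm(series=[{"slide": [0.0084,-0.0226,0],"rotation": [0,0,0]},{"slide": [0.0084,-0.0226,0],"rotation": [0,0,0]},{"slide": [0.0084,-0.0226,0],"rotation": [0,0,0]},{"slide": [0.0084,-0.0226,0],"rotation": [0,0,0]},{"slide": [0.0084,-0.0226,0],"rotation": [0,0,0]},{"slide": [0.0084,-0.0226,0],"rotation": [0,0,0]},{"slide": [0.0084,-0.0226,0],"rotation": [0,0,0]},{"slide": [0.0084,-0.0226,0],"rotation": [0,0,0]}])

```text
clock: 6.9
ee_pos: [541.2, 150.0, 149.8]
ee_rot: [-2.152, -2.288, 0.001]
contact_force: [-0.4, 0.3, -2.1]
finger_gap: 0.268
```

Request:
move_arm(series=[{"slide": [0.0084,-0.0226,0],"rotation": [0,0,0]},{"slide": [0.0084,-0.0226,0],"rotation": [0,0,0]},{"slide": [0.0084,-0.0226,0],"rotation": [0,0,0]},{"slide": [0.0084,-0.0226,0],"rotation": [0,0,0]},{"slide": [0.0084,-0.0226,0],"rotation": [0,0,0]},{"slide": [0.0084,-0.0226,0],"rotation": [0,0,0]},{"slide": [0.0084,-0.0226,0],"rotation": [0,0,0]},{"slide": [0.0084,-0.0226,0],"rotation": [0,0,0]}])

```text
clock: 7.7
ee_pos: [608.4, -30.7, 149.7]
ee_rot: [-2.152, -2.288, 0.001]
contact_force: [-0.2, 0.6, -2.1]
finger_gap: 0.269
```

Run:
```python
from h import *
import pickle
d=snapshot("top");d=snapshot("top");s=snapshot("scene");o=robot.observe();print(o["ee_pos"],o["ee_rot"],o["contact_force"],o["finger_gap"])
pickle.dump((d,s,o),open("cam3.pkl","wb"))
zoom(d["frame"],265,140,130,100,6,"t9.png");zoom(s["frame"],250,140,130,130,4.5,"s9.png")
```

```text
[608.37465023 -30.8050988  149.56090618] [-2.15447969e+00 -2.28584786e+00  3.76003916e-04] [-0.34457269  1.49081233 -2.13549027] 0.2750666578695937
```

View pics/s9.png

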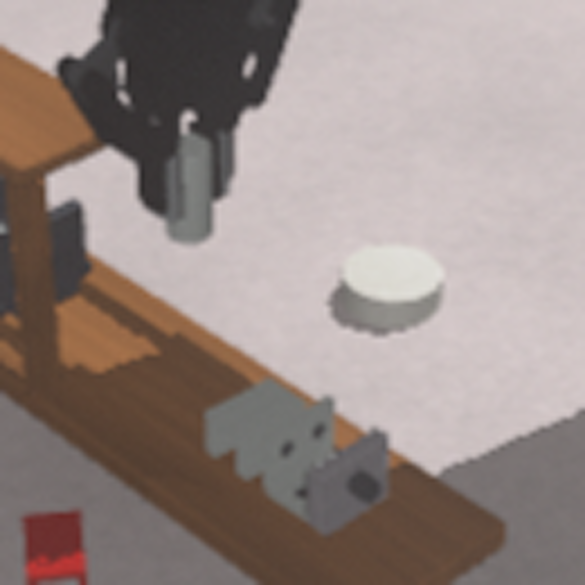

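View pics/t9.png

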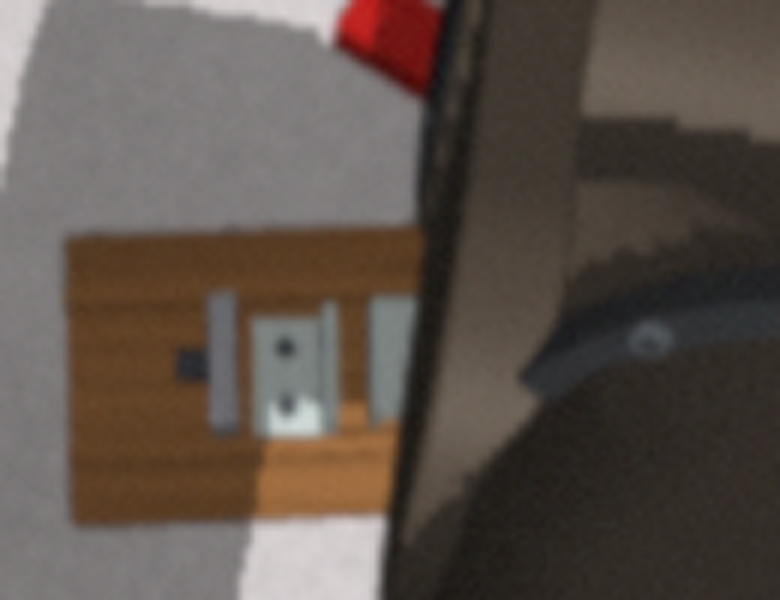

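Run:
```python
from h import *
import pickle
d,s,o=pickle.load(open("cam3.pkl","rb"))
print(ray(s,190.5/4.5-.5+250,229/4.5-.5+140,134), proj(s,[608.4,-30.8,134]))
```

```text
[610.80178356 -31.52481431 134.        ] [292.88084667 190.14921009]
```

Request:
move_arm(series=[{"slide": [0.0005,0.002,-0.015],"rotation": [0,0,0]},{"slide": [0.0005,0.002,-0.018],"rotation": [0,0,0]},{"slide": [0,0.001,-0.018],"rotation": [0,0,0]},{"slide": [0,0,-0.018],"rotation": [0,0,0]},{"slide": [0,0,-0.018],"rotation": [0,0,0]},{"slide": [0,0,-0.014],"rotation": [0,0,0]},{"slide": [0,0,-0.008],"rotation": [0,0,0]},{"slide": [0,0,-0.004],"rotation": [0,0,0]}])

```text
clock: 8.65
ee_pos: [609.2, -24.4, 36.3]
ee_rot: [-2.152, -2.288, 0.001]
contact_force: [0.1, -0.5, -1.3]
finger_gap: 0.268
```

Run:
```python
from h import *
s=snapshot("scene");o=robot.observe();print(o["ee_pos"],o["contact_force"],o["finger_gap"])
zoom(s["frame"],230,140,150,130,5,"s10.png")
```

```text
[609.1560015  -24.53442706  36.20971328] [-0.01489687 -0.72494623 -2.35520196] 0.2690197926605004
```

View pics/s10.png

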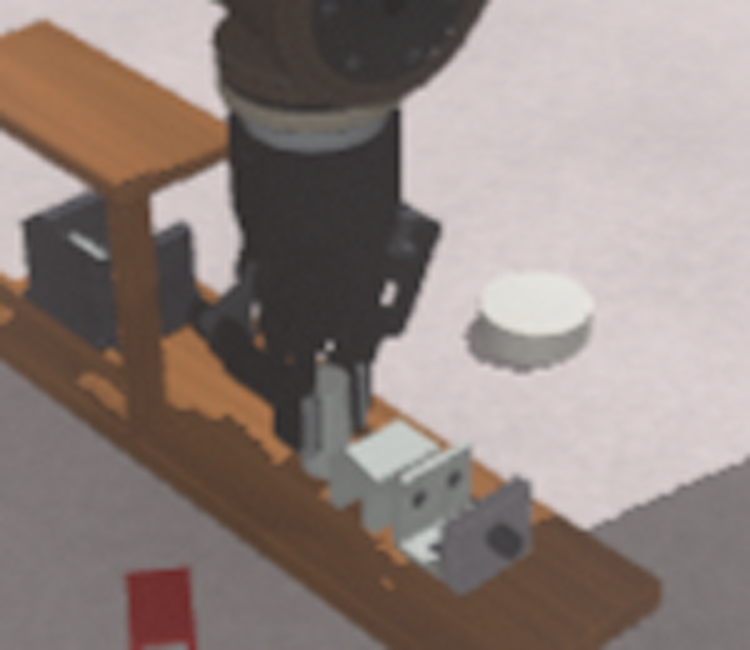

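Request:
move_arm(series=[{"slide": [0,0,-0.001],"rotation": [0,0,0]},{"slide": [0,0,-0.001],"rotation": [0,0,0]},{"slide": [0,0,-0.001],"rotation": [0,0,0]},{"slide": [0,0,-0.0005],"rotation": [0,0,0]},{"slide": [0,0,-0.0005],"rotation": [0,0,0]},{"slide": [0,0,0],"rotation": [0,0,0]},{"slide": [0,0,0],"rotation": [0,0,0]},{"slide": [0,0,0],"rotation": [0,0,0]}])

```text
clock: 9.5
ee_pos: [609.4, -24.8, 33.0]
ee_rot: [2.153, 2.288, 0.0]
contact_force: [-0.3, -0.0, -1.5]
finger_gap: 0.267
```

Request:
move_arm(series=[{"slide": [0,0,-0.0005],"rotation": [0,0,0]},{"slide": [0,0,-0.0005],"rotation": [0,0,0]},{"slide": [0,0,-0.0003],"rotation": [0,0,0]},{"slide": [0,0,-0.0002],"rotation": [0,0,0]},{"slide": [0,0,0],"rotation": [0,0,0]},{"slide": [0,0,0],"rotation": [0,0,0]},{"slide": [0,0,0],"rotation": [0,0,0]},{"slide": [0,0,0],"rotation": [0,0,0]}])

```text
clock: 10.3
ee_pos: [609.4, -24.8, 31.6]
ee_rot: [2.153, 2.288, 0.0]
contact_force: [-1.6, 0.5, 3.7]
finger_gap: 0.266
```

Request:
move_arm(series=[{"slide": [0,0,0],"rotation": [0,0,0]},{"slide": [0,0,0],"rotation": [0,0,0]},{"slide": [0,0,0],"rotation": [0,0,0]},{"slide": [0,0,0],"rotation": [0,0,0]},{"slide": [0,0,0],"rotation": [0,0,0]},{"slide": [0,0,0],"rotation": [0,0,0]},{"slide": [0,0,0],"rotation": [0,0,0]},{"slide": [0,0,0],"rotation": [0,0,0]}], fingers=0.5)

```text
clock: 11.1
ee_pos: [609.4, -24.8, 31.4]
ee_rot: [2.153, 2.288, 0.0]
contact_force: [-0.2, 0.5, 0.3]
finger_gap: 0.5
```

Request:
move_arm(series=[{"slide": [0,0,0.01],"rotation": [0,0,0]},{"slide": [0,0,0.015],"rotation": [0,0,0]},{"slide": [0,0,0.02],"rotation": [0,0,0]},{"slide": [0,0,0.02],"rotation": [0,0,0]},{"slide": [0,0,0.02],"rotation": [0,0,0]},{"slide": [0,0,0.02],"rotation": [0,0,0]},{"slide": [-0.01,0,0.02],"rotation": [0,0,0]},{"slide": [-0.02,0,0.01],"rotation": [0,0,0]}])

```text
clock: 11.9
ee_pos: [580.3, -24.9, 169.4]
ee_rot: [2.15, 2.286, 0.004]
contact_force: [-0.2, -0.5, -0.1]
finger_gap: 0.498
```

Run:
```python
from h import *
s=snapshot("scene");o=robot.observe();print(o["ee_pos"],o["contact_force"],o["finger_gap"],o["qpos"])
zoom(s["frame"],230,140,150,130,5,"s11.png")
```

```text
[577.28070627 -24.60732623 170.17886529] [0.92834258 1.3266259  2.18305124] 0.5012429119696806 [-1.56856770e-01  4.92376888e-01  1.74642110e+00 -1.28550545e-04
  9.00125130e-01 -2.18156007e-01]
```

View pics/s11.png

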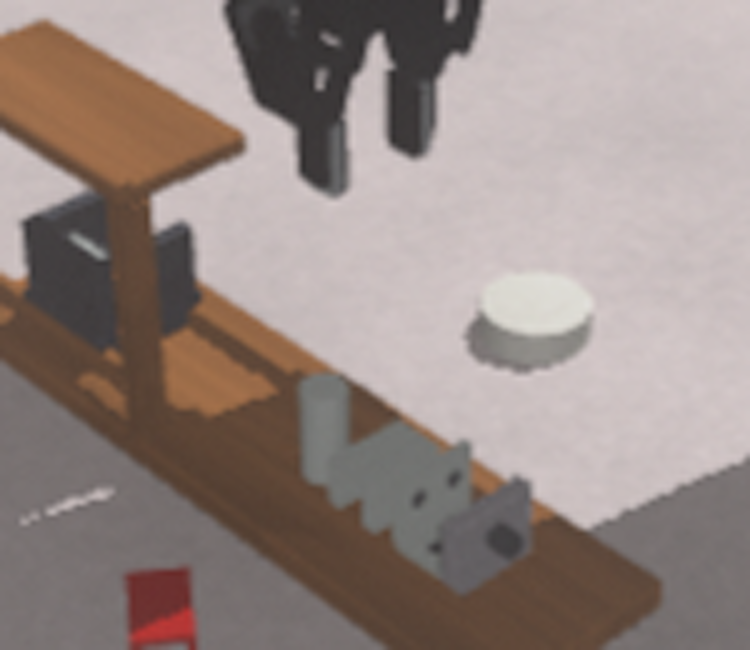

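Request:
move_arm(series=[{"slide": [-0.002,-0.0212,0],"rotation": [0.0055,-0.0914,0]},{"slide": [-0.002,-0.0212,0],"rotation": [0.0055,-0.0914,0]},{"slide": [-0.002,-0.0212,0],"rotation": [0.0055,-0.0914,0]},{"slide": [-0.002,-0.0212,0],"rotation": [0.0055,-0.0914,0]},{"slide": [-0.002,-0.0212,0],"rotation": [0.0055,-0.0914,0]},{"slide": [-0.002,-0.0212,0],"rotation": [0.0055,-0.0914,0]},{"slide": [-0.002,-0.0212,0],"rotation": [0.0055,-0.0914,0]},{"slide": [-0.002,-0.0212,0],"rotation": [0.0055,-0.0914,0]}], fingers=0)

```text
clock: 12.75
ee_pos: [568.0, -153.5, 166.7]
ee_rot: [1.835, 1.972, 0.614]
contact_force: [0.7, 0.6, -0.5]
finger_gap: 0.001
```

Run:
```python
from h import *
from scipy.spatial.transform import Rotation as Ro
d=snapshot("top");s=snapshot("scene");o=robot.observe();print(o["ee_pos"],o["contact_force"],o["finger_gap"],o["qpos"]);print(Ro.from_rotvec(o["ee_rot"]).as_matrix().round(3))
zoom(s["frame"],200,100,180,150,4,"s12.png");zoom(d["frame"],380,130,130,130,5,"t12.png")
```

```text
[ 567.3764898  -153.88074924  165.95819375] [-0.50584363  0.78072309  0.10047938] -0.005063452826865178 [-0.52056164  0.42208105  2.06801155  1.13032707  0.36684712 -1.61072646]
[[-0.077  0.834  0.547]
 [ 0.997  0.052  0.06 ]
 [ 0.022  0.55  -0.835]]
```

View pics/s12.png

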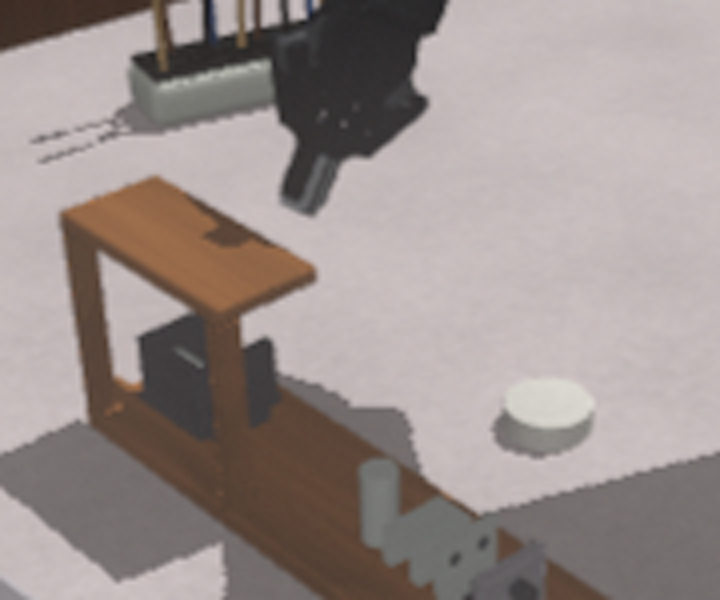

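View pics/t12.png

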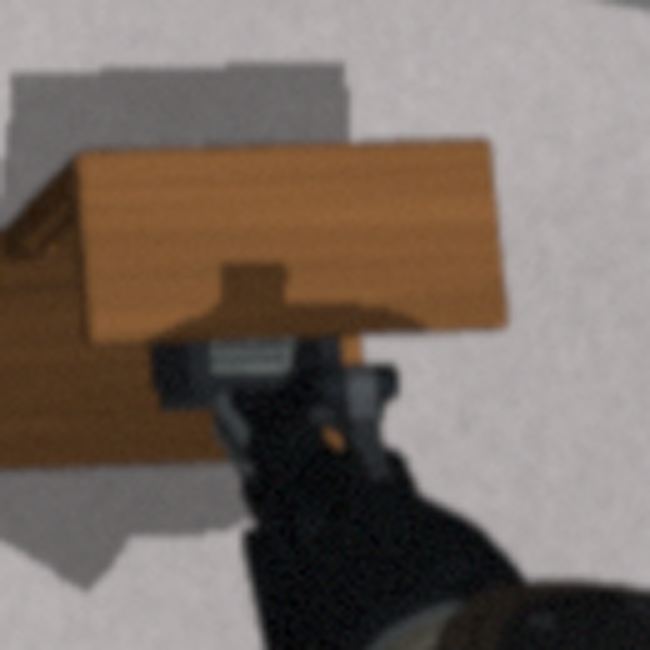

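```bash
cat >> h.py <<'E'
from scipy.spatial.transform import Rotation as Ro
def target(th,a=.0605):
    th=np.radians(th);X=np.array([np.cos(a),np.sin(a),0]);Y=np.array([-np.sin(a),np.cos(a),0]);Z=np.array([0,0,1.])
    z=np.sin(th)*X-np.cos(th)*Z; y=np.cos(th)*X+np.sin(th)*Z
    return Ro.from_matrix(np.c_[np.cross(y,z),y,z])
def rem(th,pos):
    o=robot.observe();c=Ro.from_rotvec(o["ee_rot"])
    print("drot",(target(th)*c.inv()).as_rotvec().round(4),"dpos",(np.array(pos)-o["ee_pos"]).round(1),"pos",o["ee_pos"].round(1),"F",o["contact_force"].round(1),"q",o["qpos"].round(2))
E
python3 -c "
from h import *
th=np.radians(42);z=target(42).as_matrix()[:,2];print(z)
P=np.array([612.5,-195,53])-60*z;print(P);rem(42,P);rem(38,P)"
```

```text
[ 0.66790639  0.04045771 -0.74314483]
[ 572.42561677 -197.42746262   97.58868953]
drot [-0.0115 -0.1519 -0.0178] dpos [  5.  -43.5 -68.4] pos [ 567.4 -153.9  166. ] F [-0.5  0.8  0.1] q [-0.52  0.42  2.07  1.13  0.37 -1.61]
drot [-0.0163 -0.0822 -0.0171] dpos [  5.  -43.5 -68.4] pos [ 567.4 -153.9  166. ] F [-0.5  0.8  0.1] q [-0.52  0.42  2.07  1.13  0.37 -1.61]
```

Request:
move_arm(series=[{"slide": [0,-0.0055,-0.002],"rotation": [-0.0014,-0.019,-0.0022]},{"slide": [0,-0.0055,-0.002],"rotation": [-0.0014,-0.019,-0.0022]},{"slide": [0,-0.0055,-0.002],"rotation": [-0.0014,-0.019,-0.0022]},{"slide": [0,-0.0055,-0.002],"rotation": [-0.0014,-0.019,-0.0022]},{"slide": [0,-0.0055,-0.002],"rotation": [-0.0014,-0.019,-0.0022]},{"slide": [0,-0.0055,-0.002],"rotation": [-0.0014,-0.019,-0.0022]},{"slide": [0,-0.0055,-0.002],"rotation": [-0.0014,-0.019,-0.0022]},{"slide": [0,-0.0055,-0.002],"rotation": [-0.0014,-0.019,-0.0022]}])

```text
clock: 13.65
ee_pos: [568.2, -196.3, 150.2]
ee_rot: [1.746, 1.858, 0.714]
contact_force: [0.1, -0.4, 0.2]
finger_gap: 0.004
```

```bash
python3 -c "
from h import *
rem(42,[572.4,-197.4,97.6])"
```

```text
drot [-0.0015 -0.0009 -0.0023] dpos [  4.2  -1.1 -52.6] pos [ 568.2 -196.3  150.2] F [ 0.1 -0.4  0.2] q [-0.63  0.48  2.13  1.73  0.45 -2.29]
```

Request:
move_arm(series=[{"slide": [0.0005,0,-0.0065],"rotation": [0,0,0]},{"slide": [0.0005,0,-0.0065],"rotation": [0,0,0]},{"slide": [0.0005,0,-0.0065],"rotation": [0,0,0]},{"slide": [0.0005,0,-0.0065],"rotation": [0,0,0]},{"slide": [0.0005,0,-0.0065],"rotation": [0,0,0]},{"slide": [0.0005,0,-0.0065],"rotation": [0,0,0]},{"slide": [0.0005,0,-0.0065],"rotation": [0,0,0]},{"slide": [0.0005,0,-0.0065],"rotation": [0,0,0]}])

```text
clock: 14.45
ee_pos: [572.5, -195.9, 98.0]
ee_rot: [1.746, 1.858, 0.715]
contact_force: [0.0, 0.1, 0.3]
finger_gap: -0.001
```

Run:
```python
from h import *
d=snapshot("top");s=snapshot("scene");rem(42,[612.5,-195,53])
o=robot.observe();print(proj(d,o["ee_pos"]),proj(s,o["ee_pos"]))
g=lambda f:(255*np.clip(f/255/0.6,0,1)**0.6).astype(np.uint8)
zoom(g(s["frame"]),210,120,110,100,6,"s13.png");zoom(g(d["frame"]),390,170,100,80,7,"t13.png")
```

```text
drot [-0.0025 -0.0021 -0.0025] dpos [ 40.3   1.  -44.4] pos [ 572.2 -196.    97.4] F [0.  0.7 0.8] q [-0.62  0.59  2.15  1.99  0.48 -2.58]
[436.89162933 213.06337235] [264.97016437 169.9617643 ]
```

View pics/s13.png

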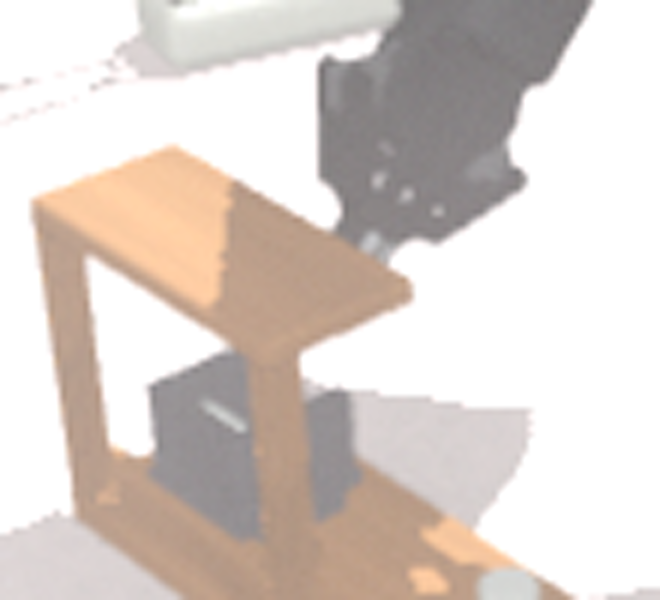

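View pics/t13.png

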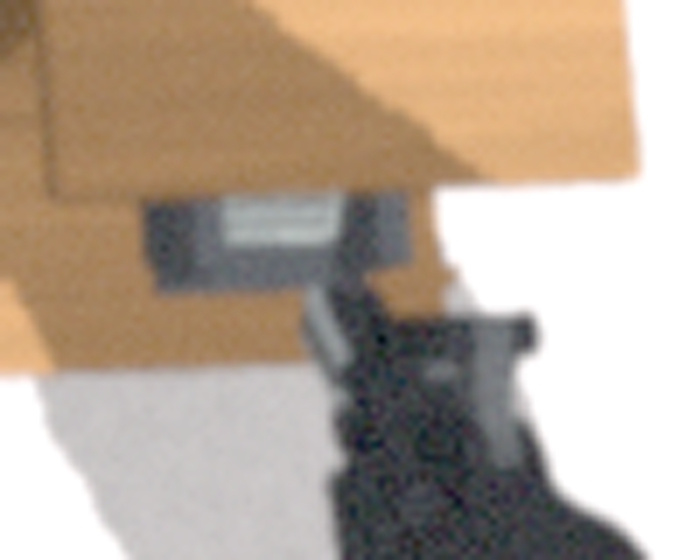

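Request:
move_arm(series=[{"slide": [0,0,0],"rotation": [0.0656,0.004,-0.073]},{"slide": [0,0,0],"rotation": [0.0656,0.004,-0.073]},{"slide": [0,0,0],"rotation": [0.0656,0.004,-0.073]},{"slide": [0,0,0],"rotation": [0.0656,0.004,-0.073]},{"slide": [0,0,0],"rotation": [0.0656,0.004,-0.073]},{"slide": [0,0,0],"rotation": [0.0656,0.004,-0.073]},{"slide": [0,0,0],"rotation": [0.0656,0.004,-0.073]},{"slide": [0,0,0],"rotation": [0.0656,0.004,-0.073]}])

```text
clock: 15.35
ee_pos: [572.2, -196.3, 98.3]
ee_rot: [2.482, 1.114, 0.979]
contact_force: [0.5, -0.3, -0.9]
finger_gap: 0.005
```

Request:
move_arm(series=[{"slide": [0,0,0],"rotation": [0.0656,0.004,-0.073]},{"slide": [0,0,0],"rotation": [0.0656,0.004,-0.073]},{"slide": [0,0,0],"rotation": [0.0656,0.004,-0.073]},{"slide": [0,0,0],"rotation": [0.0656,0.004,-0.073]},{"slide": [0,0,0],"rotation": [0.0656,0.004,-0.073]},{"slide": [0,0,0],"rotation": [0.0656,0.004,-0.073]},{"slide": [0,0,0],"rotation": [0.0656,0.004,-0.073]},{"slide": [0,0,0],"rotation": [0.0656,0.004,-0.073]}], force=60)

```text
clock: 16.15
ee_pos: [572.2, -196.3, 98.2]
ee_rot: [-2.906, -0.084, -1.118]
contact_force: [0.1, 0.2, -0.2]
finger_gap: 0.001
```

```bash
cat >> h.py <<'E'
def target90(th):
    return target(th)*Ro.from_rotvec([0,0,np.pi/2])
def rem(th,pos):
    o=robot.observe();c=Ro.from_rotvec(o["ee_rot"])
    print("drot",(target90(th)*c.inv()).as_rotvec().round(4),"dpos",(np.array(pos)-o["ee_pos"]).round(1),"pos",o["ee_pos"].round(1),"F",o["contact_force"].round(1),"q",o["qpos"].round(2),"gap",round(o["finger_gap"],3))
E
python3 - <<'E'
from h import *
d=snapshot("top");rem(42,[612.5,-195,53])
g=lambda f:(255*np.clip(f/255/0.6,0,1)**0.6).astype(np.uint8)
zoom(g(d["frame"]),390,170,100,80,7,"t14.png")
E
```

```text
drot [-0.0095  0.001   0.0049] dpos [ 40.3   1.4 -45.2] pos [ 572.2 -196.4   98.2] F [ 0.2  0.4 -0. ] q [-0.62  0.59  2.15  1.99  0.49 -1.  ] gap 0.001
```

View pics/t14.png

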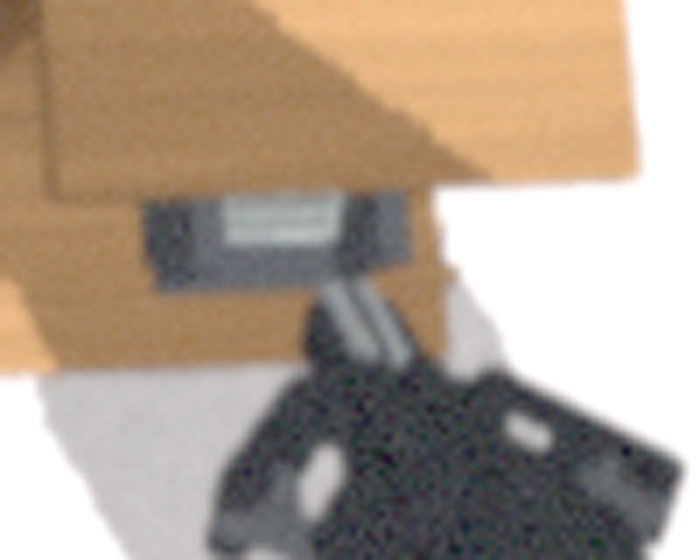

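Request:
move_arm(series=[{"slide": [0.0042,0.0002,-0.0044],"rotation": [-0.001,0,0.0006]},{"slide": [0.0042,0.0002,-0.0044],"rotation": [-0.001,0,0.0006]},{"slide": [0.0042,0.0002,-0.0044],"rotation": [-0.001,0,0.0006]},{"slide": [0.0042,0.0002,-0.0044],"rotation": [-0.001,0,0.0006]},{"slide": [0.0042,0.0002,-0.0044],"rotation": [-0.001,0,0.0006]},{"slide": [0.0042,0.0002,-0.0044],"rotation": [-0.001,0,0.0006]},{"slide": [0.0042,0.0002,-0.0044],"rotation": [-0.001,0,0.0006]},{"slide": [0.0042,0.0002,-0.0044],"rotation": [-0.001,0,0.0006]}])

```text
clock: 17.0
ee_pos: [605.5, -195.3, 61.7]
ee_rot: [-2.914, -0.101, -1.119]
contact_force: [1.1, 0.4, 0.2]
finger_gap: -0.001
```

Run:
```python
from h import *
d=snapshot("top");s=snapshot("scene");rem(42,[612.5,-195,53])
g=lambda f:(255*np.clip(f/255/0.6,0,1)**0.6).astype(np.uint8)
zoom(g(d["frame"]),390,170,100,80,7,"t15.png");zoom(g(s["frame"]),210,120,110,100,6,"s15.png")
```

```text
drot [ 0.0059  0.0001 -0.0064] dpos [ 6.9  0.2 -8.5] pos [ 605.6 -195.2   61.5] F [-0.7  0.1  0.1] q [-0.58  0.69  2.09  2.11  0.48 -1.11] gap -0.002
```

View pics/t15.png

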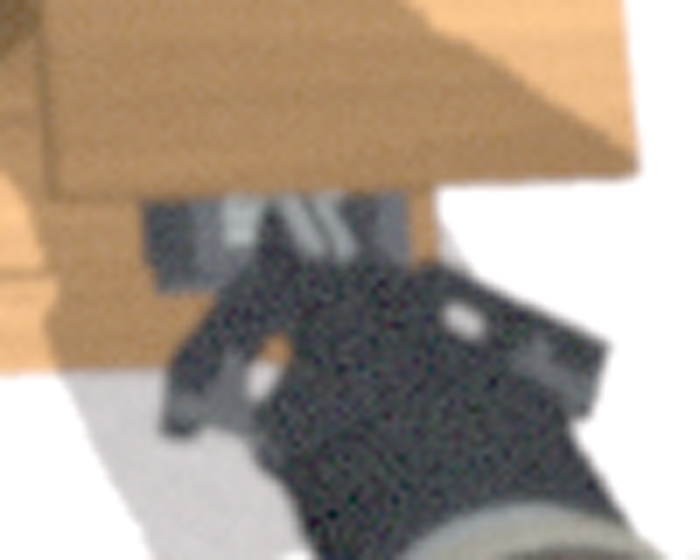

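View pics/s15.png

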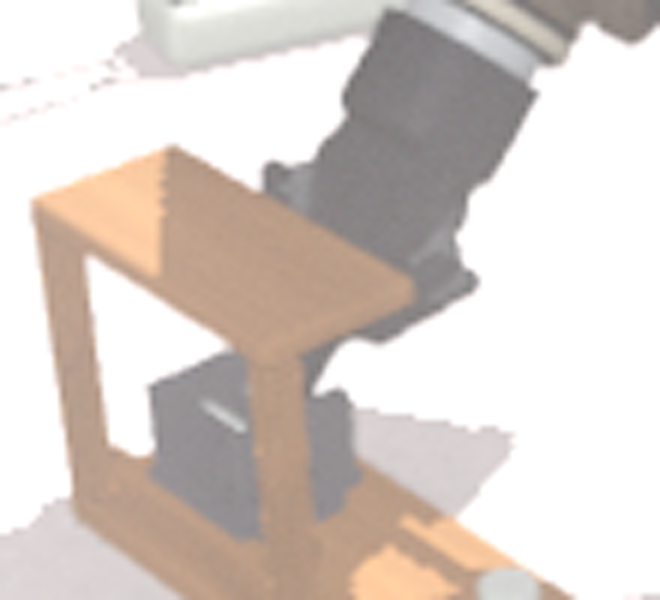

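Request:
move_arm(series=[{"slide": [0.001,0,-0.0011],"rotation": [0,0,0]},{"slide": [0.001,0,-0.0011],"rotation": [0,0,0]},{"slide": [0.001,0,-0.0011],"rotation": [0,0,0]},{"slide": [0.001,0,-0.0011],"rotation": [0,0,0]},{"slide": [0.001,0,-0.0011],"rotation": [0,0,0]},{"slide": [0.001,0,-0.0011],"rotation": [0,0,0]},{"slide": [0,0,0],"rotation": [0,0,0]},{"slide": [0,0,0],"rotation": [0,0,0]}])

```text
clock: 17.9
ee_pos: [611.2, -195.3, 55.5]
ee_rot: [-2.914, -0.101, -1.119]
contact_force: [0.3, -0.8, -1.0]
finger_gap: -0.003
```

Now press along the tab normal (0.57, 0, −0.82).

Request:
move_arm(series=[{"slide": [0.0006,0,-0.0008],"rotation": [0,0,0]},{"slide": [0.0006,0,-0.0008],"rotation": [0,0,0]},{"slide": [0.0006,0,-0.0008],"rotation": [0,0,0]},{"slide": [0.0006,0,-0.0008],"rotation": [0,0,0]},{"slide": [0,0,0],"rotation": [0,0,0]},{"slide": [0,0,0],"rotation": [0,0,0]},{"slide": [0,0,0],"rotation": [0,0,0]},{"slide": [0,0,0],"rotation": [0,0,0]}])

```text
clock: 18.7
ee_pos: [613.5, -195.3, 52.4]
ee_rot: [-2.914, -0.101, -1.119]
contact_force: [-3.9, -0.5, 4.6]
finger_gap: 0.002
```

Request:
move_arm(series=[{"slide": [0.0006,0,-0.0008],"rotation": [0,0,0]},{"slide": [0.0006,0,-0.0008],"rotation": [0,0,0]},{"slide": [0.0006,0,-0.0008],"rotation": [0,0,0]},{"slide": [0.0006,0,-0.0008],"rotation": [0,0,0]},{"slide": [0,0,0],"rotation": [0,0,0]},{"slide": [0,0,0],"rotation": [0,0,0]},{"slide": [0,0,0],"rotation": [0,0,0]},{"slide": [0,0,0],"rotation": [0,0,0]}])

```text
clock: 19.5
ee_pos: [615.8, -195.2, 49.2]
ee_rot: [-2.914, -0.101, -1.119]
contact_force: [-4.7, 1.8, 6.3]
finger_gap: 0.002
```

```bash
python3 -c "
from h import *
rem(42,[612.5,-195,53])"
```

```text
drot [ 0.006   0.0005 -0.0062] dpos [-3.3  0.2  3.8] pos [ 615.8 -195.2   49.2] F [-4.7  1.8  6.3] q [-0.57  0.72  2.07  2.14  0.49 -1.13] gap 0.002
```

Request:
move_arm(series=[{"slide": [0.0003,0,-0.0004],"rotation": [0,0,0]},{"slide": [-0.0001,0.002,0],"rotation": [0,0,0]},{"slide": [-0.0001,0.002,0],"rotation": [0,0,0]},{"slide": [-0.0001,0.002,0],"rotation": [0,0,0]},{"slide": [-0.0001,0.002,0],"rotation": [0,0,0]},{"slide": [-0.0001,0.002,0],"rotation": [0,0,0]},{"slide": [-0.0001,0.002,0],"rotation": [0,0,0]},{"slide": [0,0,0],"rotation": [0,0,0]}])

```text
clock: 20.3
ee_pos: [615.4, -183.5, 48.9]
ee_rot: [-2.915, -0.1, -1.119]
contact_force: [-7.5, -1.7, 7.0]
finger_gap: 0.004
```

Run:
```python
from h import *
d=snapshot("top");s=snapshot("scene");rem(42,[612.5,-195,53])
g=lambda f:(255*np.clip(f/255/0.6,0,1)**0.6).astype(np.uint8)
zoom(g(d["frame"]),390,170,100,80,7,"t16.png");zoom(g(s["frame"]),210,120,110,100,6,"s16.png")
```

```text
drot [ 0.0063  0.0003 -0.0055] dpos [ -2.9 -11.5   4.1] pos [ 615.4 -183.5   48.9] F [-8.3 -0.7  7.9] q [-0.55  0.71  2.09  2.19  0.49 -1.16] gap -0.001
```

View pics/t16.png

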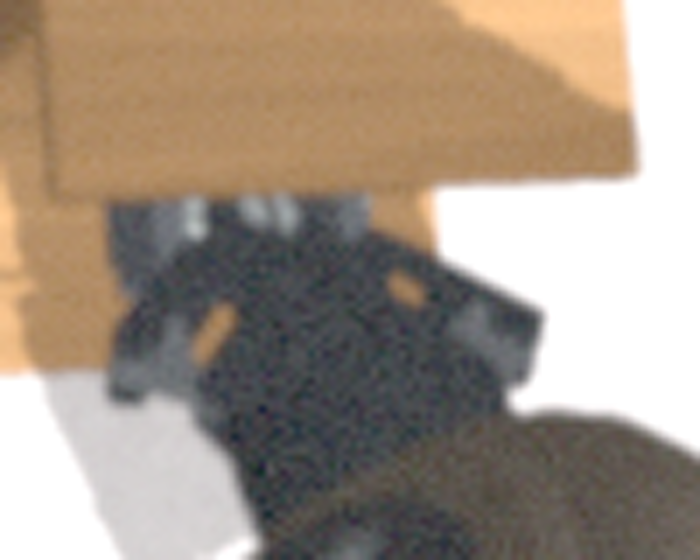

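View pics/s16.png

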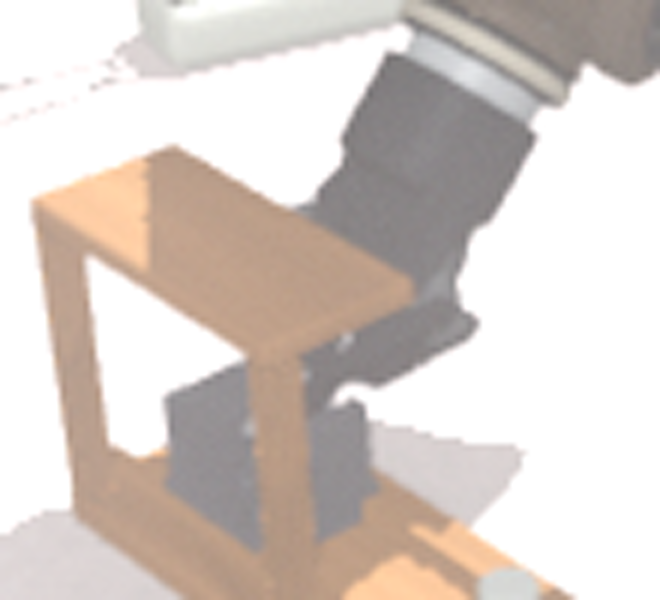

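Request:
move_arm(series=[{"slide": [-0.00024,0.004,0],"rotation": [0,0,0]},{"slide": [-0.00024,0.004,0],"rotation": [0,0,0]},{"slide": [-0.00024,0.004,0],"rotation": [0,0,0]},{"slide": [-0.00024,0.004,0],"rotation": [0,0,0]},{"slide": [-0.00024,0.004,0],"rotation": [0,0,0]},{"slide": [-0.00024,0.004,0],"rotation": [0,0,0]},{"slide": [-0.00024,0.004,0],"rotation": [0,0,0]},{"slide": [-0.00024,0.004,0],"rotation": [0,0,0]}])

```text
clock: 21.2
ee_pos: [613.5, -151.7, 48.9]
ee_rot: [-2.915, -0.099, -1.119]
contact_force: [-7.3, -3.4, 7.9]
finger_gap: 0.001
```

```bash
python3 -c "
from h import *
rem(42,[612.5,-195,53])"
```

```text
drot [ 0.0064  0.0003 -0.0049] dpos [ -1.  -43.3   4.1] pos [ 613.5 -151.7   48.9] F [-7.3 -3.4  7.9] q [-0.49  0.71  2.12  2.3   0.49 -1.23] gap 0.001
```

Request:
move_arm(series=[{"slide": [-0.00024,0.004,0],"rotation": [0,0,0]},{"slide": [-0.00024,0.004,0],"rotation": [0,0,0]},{"slide": [-0.00024,0.004,0],"rotation": [0,0,0]},{"slide": [-0.00024,0.004,0],"rotation": [0,0,0]},{"slide": [-0.00024,0.004,0],"rotation": [0,0,0]},{"slide": [-0.00024,0.004,0],"rotation": [0,0,0]},{"slide": [-0.00024,0.004,0],"rotation": [0,0,0]},{"slide": [-0.00024,0.004,0],"rotation": [0,0,0]}])

```text
clock: 22.0
ee_pos: [611.6, -119.6, 48.9]
ee_rot: [-2.915, -0.099, -1.119]
contact_force: [-7.4, -3.1, 8.3]
finger_gap: 0.001
```

Request:
move_arm(series=[{"slide": [-0.00024,0.004,0],"rotation": [0,0,0]},{"slide": [-0.00024,0.004,0],"rotation": [0,0,0]},{"slide": [-0.00024,0.004,0],"rotation": [0,0,0]},{"slide": [-0.00024,0.004,0],"rotation": [0,0,0]},{"slide": [-0.00024,0.004,0],"rotation": [0,0,0]},{"slide": [-0.00024,0.004,0],"rotation": [0,0,0]},{"slide": [-0.00024,0.004,0],"rotation": [0,0,0]},{"slide": [-0.00024,0.004,0],"rotation": [0,0,0]}])

```text
clock: 22.8
ee_pos: [609.6, -87.5, 48.9]
ee_rot: [-2.915, -0.099, -1.119]
contact_force: [-7.4, -2.9, 8.3]
finger_gap: 0.0
```

Run:
```python
from h import *
s=snapshot("scene");rem(42,[612.5,-195,53])
zoom(s["frame"],200,110,180,150,4,"s17.png")
```

```text
drot [ 0.0061  0.0002 -0.0057] dpos [   3.  -108.1    4.1] pos [609.5 -86.9  48.9] F [-6.8 -1.4  8.7] q [-0.36  0.7   2.17  2.53  0.5  -1.35] gap -0.0
```

View pics/s17.png

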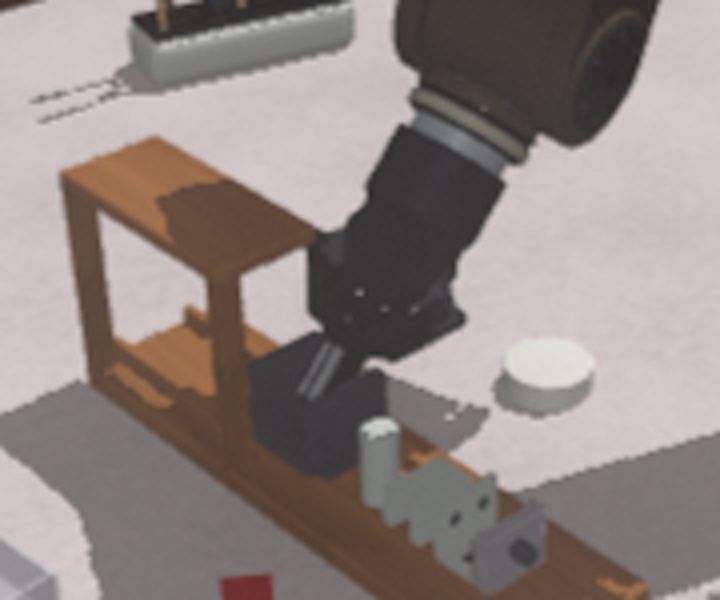

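Request:
move_arm(series=[{"slide": [-0.00018,0.003,0],"rotation": [0,0,0]},{"slide": [-0.00018,0.003,0],"rotation": [0,0,0]},{"slide": [-0.00018,0.003,0],"rotation": [0,0,0]},{"slide": [-0.00018,0.003,0],"rotation": [0,0,0]},{"slide": [-0.00018,0.003,0],"rotation": [0,0,0]},{"slide": [-0.00018,0.003,0],"rotation": [0,0,0]},{"slide": [-0.00018,0.003,0],"rotation": [0,0,0]},{"slide": [-0.00018,0.003,0],"rotation": [0,0,0]}])

```text
clock: 23.65
ee_pos: [608.2, -63.6, 48.9]
ee_rot: [-2.915, -0.099, -1.119]
contact_force: [-8.6, -3.3, 8.2]
finger_gap: 0.003
```

Run:
```python
from h import *
s=snapshot("scene");rem(42,[612.5,-195,53])
zoom(s["frame"],250,160,110,100,6.5,"s18.png")
```

```text
drot [ 0.0061  0.0002 -0.0053] dpos [   4.4 -131.8    4.1] pos [608.1 -63.2  48.9] F [-6.5 -1.2  7.4] q [-0.31  0.7   2.19  2.61  0.5  -1.39] gap 0.005
```

View pics/s18.png

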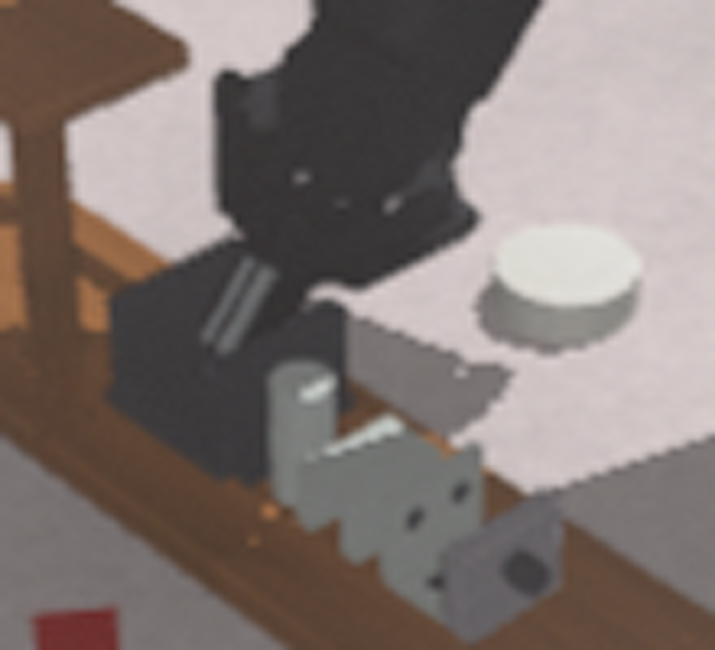

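Request:
move_arm(series=[{"slide": [-9e-05,0.0015,0],"rotation": [0,0,0]},{"slide": [-9e-05,0.0015,0],"rotation": [0,0,0]},{"slide": [-9e-05,0.0015,0],"rotation": [0,0,0]},{"slide": [-9e-05,0.0015,0],"rotation": [0,0,0]},{"slide": [-9e-05,0.0015,0],"rotation": [0,0,0]},{"slide": [-9e-05,0.0015,0],"rotation": [0,0,0]},{"slide": [-9e-05,0.0015,0],"rotation": [0,0,0]},{"slide": [-9e-05,0.0015,0],"rotation": [0,0,0]}])

```text
clock: 24.5
ee_pos: [607.5, -51.7, 48.9]
ee_rot: [-2.915, -0.099, -1.119]
contact_force: [-7.1, -4.0, 9.3]
finger_gap: 0.0
```

Run:
```python
from h import *
s=snapshot("scene");rem(42,[612.5,-195,53])
zoom(s["frame"],250,160,110,100,6.5,"s19.png")
```

```text
drot [ 0.0061  0.0002 -0.005 ] dpos [   5.1 -143.5    4.1] pos [607.4 -51.5  48.9] F [-6.5 -2.9  8.2] q [-0.29  0.7   2.19  2.65  0.5  -1.4 ] gap -0.0
```

View pics/s19.png

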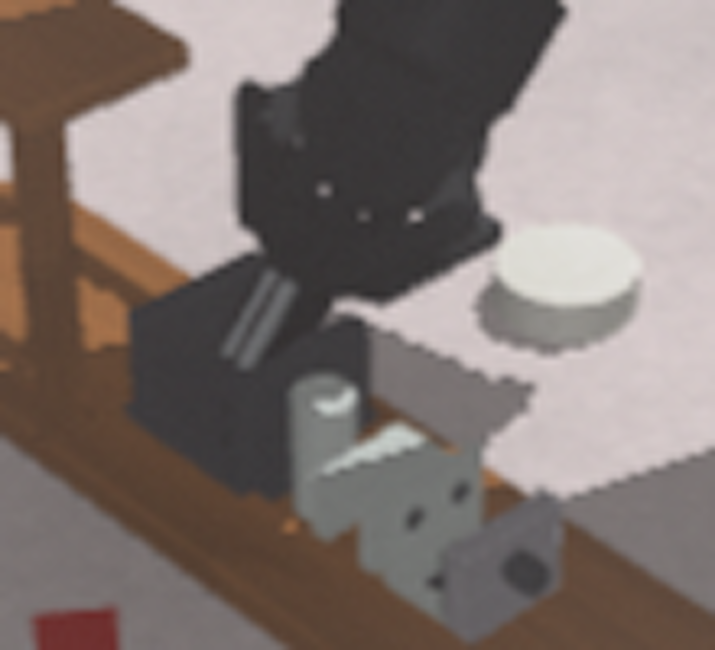

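Request:
move_arm(series=[{"slide": [-6e-05,0.001,0],"rotation": [0,0,0]},{"slide": [-6e-05,0.001,0],"rotation": [0,0,0]},{"slide": [-6e-05,0.001,0],"rotation": [0,0,0]},{"slide": [-6e-05,0.001,0],"rotation": [0,0,0]},{"slide": [-6e-05,0.001,0],"rotation": [0,0,0]},{"slide": [-6e-05,0.001,0],"rotation": [0,0,0]},{"slide": [-6e-05,0.001,0],"rotation": [0,0,0]},{"slide": [-6e-05,0.001,0],"rotation": [0,0,0]}])

```text
clock: 25.35
ee_pos: [607.0, -43.8, 48.9]
ee_rot: [-2.915, -0.098, -1.119]
contact_force: [-8.3, -5.2, 8.4]
finger_gap: -0.001
```

Run:
```python
from h import *
s=snapshot("scene");rem(42,[612.5,-195,53])
zoom(s["frame"],270,190,80,70,9,"s20.png")
```

```text
drot [ 0.0061  0.0002 -0.0048] dpos [   5.5 -151.4    4.1] pos [607.  -43.6  48.9] F [-7.6 -4.2  8.7] q [-0.27  0.69  2.2   2.67  0.5  -1.41] gap -0.001
```

View pics/s20.png

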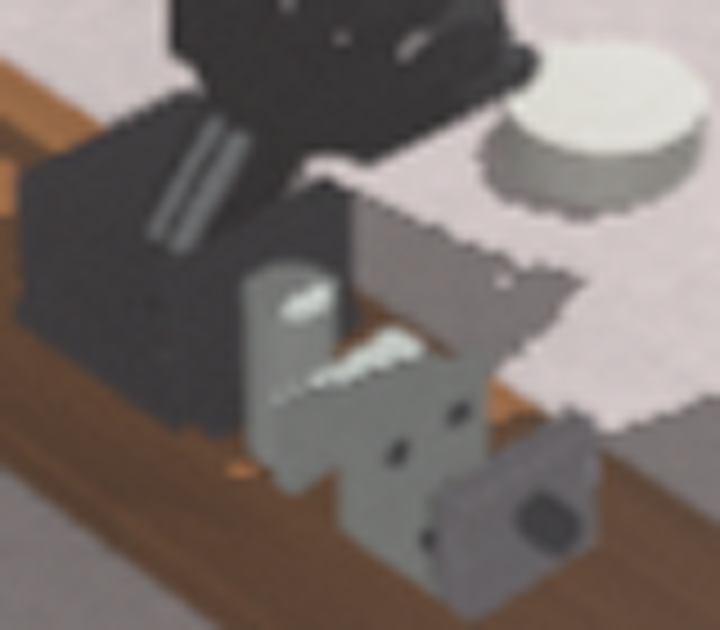

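Request:
move_arm(series=[{"slide": [-3e-05,0.0005,0],"rotation": [0,0,0]},{"slide": [-3e-05,0.0005,0],"rotation": [0,0,0]},{"slide": [-3e-05,0.0005,0],"rotation": [0,0,0]},{"slide": [-3e-05,0.0005,0],"rotation": [0,0,0]},{"slide": [-3e-05,0.0005,0],"rotation": [0,0,0]},{"slide": [-3e-05,0.0005,0],"rotation": [0,0,0]},{"slide": [0,0,0],"rotation": [0,0,0]},{"slide": [0,0,0],"rotation": [0,0,0]}])

```text
clock: 26.2
ee_pos: [606.8, -40.8, 48.9]
ee_rot: [-2.915, -0.099, -1.119]
contact_force: [-6.9, -4.2, 8.5]
finger_gap: 0.001
```

Request:
move_arm(series=[{"slide": [-3e-05,0.0005,0],"rotation": [0,0,0]},{"slide": [-3e-05,0.0005,0],"rotation": [0,0,0]},{"slide": [-3e-05,0.0005,0],"rotation": [0,0,0]},{"slide": [-3e-05,0.0005,0],"rotation": [0,0,0]},{"slide": [0,0,0],"rotation": [0,0,0]},{"slide": [0,0,0],"rotation": [0,0,0]},{"slide": [0,0,0],"rotation": [0,0,0]},{"slide": [0,0,0],"rotation": [0,0,0]}])

```text
clock: 27.0
ee_pos: [606.8, -39.1, 49.0]
ee_rot: [-2.915, -0.097, -1.119]
contact_force: [-7.2, -7.3, 9.4]
finger_gap: 0.001
```

Run:
```python
from h import *
s=snapshot("scene");rem(42,[612.5,-195,53])
zoom(s["frame"],270,190,80,70,9,"s21.png")
```

```text
drot [ 0.0061  0.0004 -0.004 ] dpos [   5.7 -155.9    4. ] pos [606.8 -39.1  49. ] F [-7.  -8.3  8.6] q [-0.26  0.69  2.2   2.69  0.5  -1.42] gap 0.002
```

View pics/s21.png

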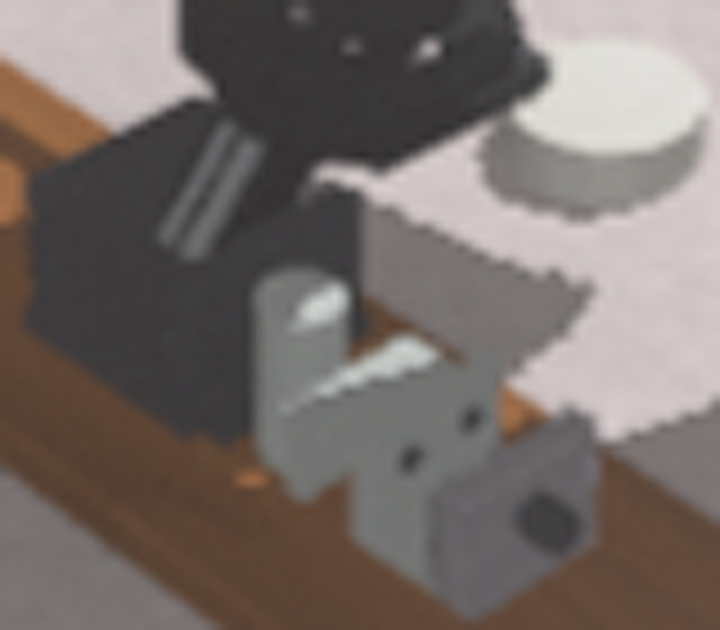

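Request:
move_arm(series=[{"slide": [-3e-05,0.0004,0],"rotation": [0,0,0]},{"slide": [0,0,0],"rotation": [0,0,0]},{"slide": [0,0,0],"rotation": [0,0,0]},{"slide": [0,0,0],"rotation": [0,0,0]},{"slide": [0,0,0],"rotation": [0,0,0]},{"slide": [0,0,0],"rotation": [0,0,0]},{"slide": [0,0,0],"rotation": [0,0,0]},{"slide": [0,0,0],"rotation": [0,0,0]}])

```text
clock: 27.85
ee_pos: [606.8, -38.8, 49.0]
ee_rot: [-2.915, -0.097, -1.12]
contact_force: [-8.2, -8.5, 9.4]
finger_gap: -0.002
```

```bash
python3 -c "
from h import *
rem(42,[612.5,-195,53]);rem(42,[0,0,0])"
```

```text
drot [ 0.0061  0.0005 -0.0037] dpos [   5.7 -156.2    4. ] pos [606.8 -38.8  49. ] F [-8.2 -8.5  9.4] q [-0.26  0.69  2.2   2.69  0.5  -1.42] gap -0.002
drot [ 0.0061  0.0005 -0.0037] dpos [-606.8   38.8  -49. ] pos [606.8 -38.8  49. ] F [-8.2 -8.5  9.4] q [-0.26  0.69  2.2   2.69  0.5  -1.42] gap -0.002
```

Run:
```python
from h import *
s=snapshot("scene");zoom(s["frame"],270,190,80,70,9,"s22.png")
import cv2
A=[cv2.imread(f"pics/s{i}.png",0).astype(np.float32) for i in(20,21,22)]
for n,(x,y,w,h) in {"stub":(235,255,110,200),"bracket holes":(370,380,110,100),"stop":(500,400,120,200),"follower left":(10,80,60,280)}.items():
    print(n,[np.round(cv2.phaseCorrelate(A[i][y:y+h,x:x+w],A[i+1][y:y+h,x:x+w],cv2.createHanningWindow((w,h),cv2.CV_32F)),2) for i in(0,1)])
```

```text
Traceback (most recent call last):
ValueError: setting an array element with a sequence. The requested array has an inhomogeneous shape after 1 dimensions. The detected shape was (2,) + inhomogeneous part.
```

View pics/s22.png

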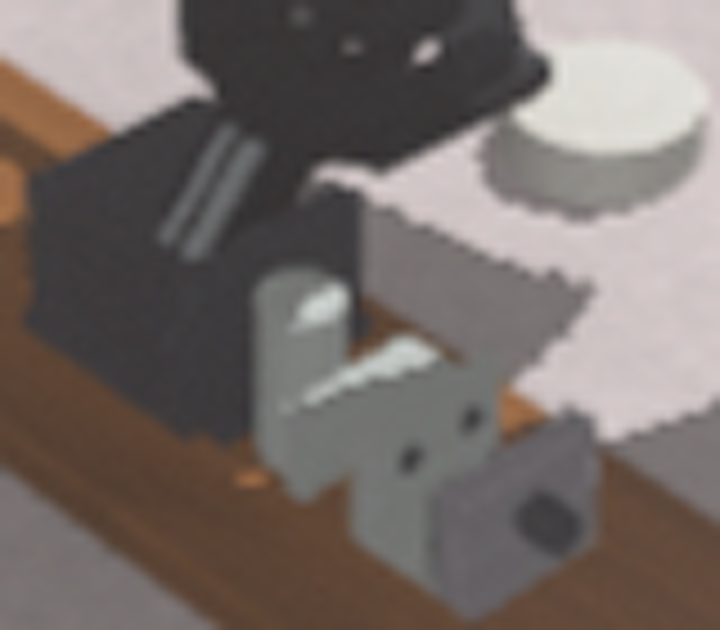

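Run:
```python
import cv2,numpy as np
A=[cv2.imread(f"pics/s{i}.png",0).astype(np.float32) for i in(20,21,22)]
for n,(x,y,w,h) in {"stub":(235,255,110,200),"bracket holes":(370,380,110,100),"stop":(500,400,120,200),"follower left":(10,80,80,280),"fingers":(150,110,130,150)}.items():
    print(n,[np.round(cv2.phaseCorrelate(A[i][y:y+h,x:x+w],A[i+1][y:y+h,x:x+w],cv2.createHanningWindow((w,h),cv2.CV_32F))[0],2) for i in(0,1)])
```

```text
stub [array([9.95, 9.15]), array([ 0.05, -0.08])]
bracket holes [array([0.53, 0.06]), array([ 0.31, -0.1 ])]
stop [array([0.04, 0.14]), array([0.04, 0.06])]
follower left [array([0.03, 0.03]), array([-0.16,  0.02])]
fingers [array([1.12, 3.28]), array([ 0.51, -0.12])]
```

Request:
move_arm(series=[{"slide": [-0.0006,0,0.0008],"rotation": [0,0,0]},{"slide": [-0.0006,0,0.0008],"rotation": [0,0,0]},{"slide": [-0.0006,0,0.0008],"rotation": [0,0,0]},{"slide": [-0.0011,0,0.0016],"rotation": [0,0,0]},{"slide": [-0.0011,0,0.0016],"rotation": [0,0,0]},{"slide": [-0.0011,0,0.0016],"rotation": [0,0,0]},{"slide": [-0.0011,0,0.0016],"rotation": [0,0,0]},{"slide": [-0.0022,0,0.0032],"rotation": [0,0,0]}])

```text
clock: 28.7
ee_pos: [598.5, -37.7, 60.6]
ee_rot: [-2.914, -0.101, -1.119]
contact_force: [0.3, 0.9, -0.2]
finger_gap: 0.0
```

```bash
python3 -c "
from h import *
rem(42,[612.5,-195,53])"
```

```text
drot [ 0.006   0.0003 -0.0065] dpos [  14.  -157.3   -7.6] pos [598.5 -37.7  60.6] F [ 0.3  0.9 -0.2] q [-0.27  0.66  2.22  2.67  0.49 -1.41] gap 0.0
```

Request:
move_arm(series=[{"slide": [-0.008,-0.0005,0.009],"rotation": [0,0,0]},{"slide": [-0.008,-0.0005,0.009],"rotation": [0,0,0]},{"slide": [-0.008,-0.0005,0.009],"rotation": [0,0,0]},{"slide": [-0.008,-0.0005,0.009],"rotation": [0,0,0]},{"slide": [-0.008,-0.0005,0.009],"rotation": [0,0,0]},{"slide": [-0.008,-0.0005,0.012],"rotation": [0,0,0]},{"slide": [-0.008,-0.0005,0.012],"rotation": [0,0,0]},{"slide": [-0.008,-0.0005,0.012],"rotation": [0,0,0]}])

```text
clock: 29.5
ee_pos: [533.8, -42.0, 142.7]
ee_rot: [-2.915, -0.1, -1.12]
contact_force: [0.6, 0.3, -0.2]
finger_gap: -0.001
```

Run:
```python
from h import *
d=snapshot("top");s=snapshot("scene");rem(42,[612.5,-195,53])
zoom(s["frame"],240,150,130,120,6,"s23.png");zoom(d["frame"],260,140,150,110,5,"t23.png")
cv2.imwrite("pics/sf.png",s["frame"][:,:,::-1])
```

```text
drot [ 0.0069  0.0024 -0.0058] dpos [  78.6 -153.   -90.4] pos [533.9 -42.  143.4] F [ 0.8 -0.1  0.8] q [-0.32  0.43  2.32  2.44  0.4  -1.21] gap -0.0
```

View pics/s23.png

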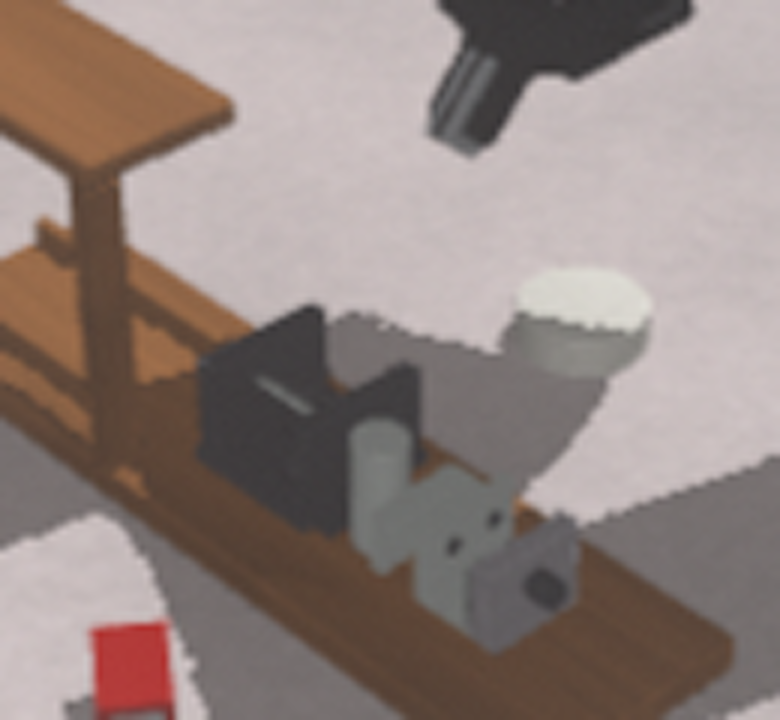

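View pics/t23.png

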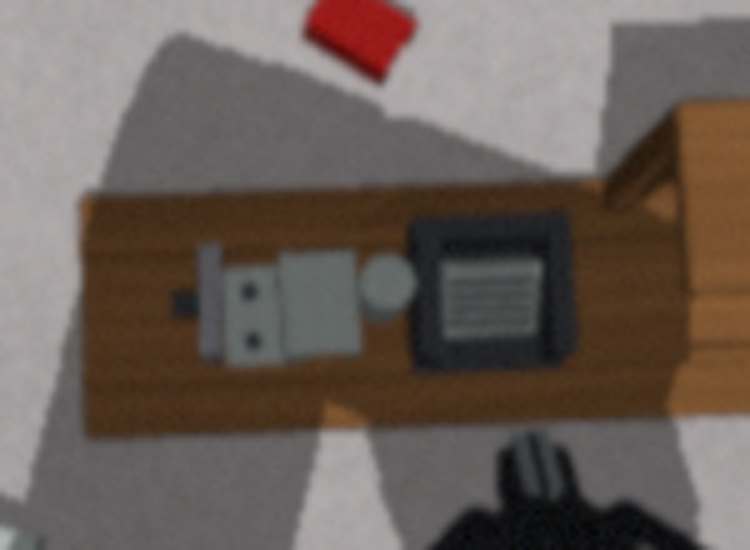

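View pics/sf.png

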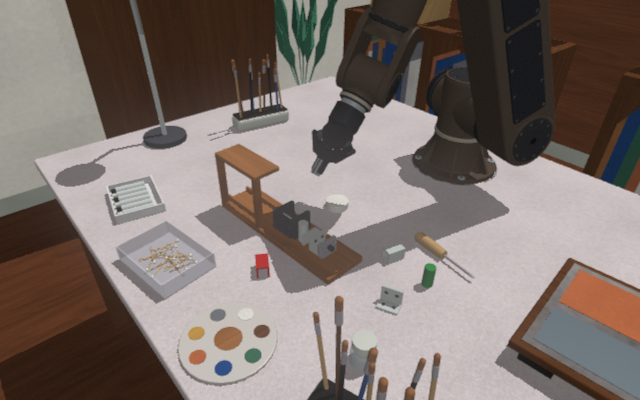

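Run:
```python
from h import *
d=snapshot("top")
q=lambda U,V:((U+.5)/5-.5+260,(V+.5)/5-.5+140)
j=ray(d,*q(418,290),75);t=ray(d,*q(222,300),56);print(j,t,t[1]-j[1])
for n,U,V,z in [("stub L",361,285,66),("stub R",417,283,66),("cov R",360,300,46),("cov L",282,303,46),("br legR",282,303,56)]:print(n,ray(d,*q(U,V),z)[:2].round(1))
print(job.sign_off())
```

```text
[602.31676144  -6.58250709  75.        ] [598.54781204  75.62217675  56.        ] 82.20468384579475
stub L [605.1  16.8]
stub R [606.6  -7. ]
cov R [601.4  15.8]
cov L [599.2  49.7]
br legR [597.9  49.9]
the job is handed in; nothing more can be done
None
```

I stood the aluminium spacer stub upright in the rack's channel next to the edge cover and let go of it. Then I held the tab in and slid the follower about 155 mm until the row met the end stop. I released the tab and backed the arm off, and handed the job in at about 29.5 s.

**Snug row:** The last top view gives 82.2 mm from jaw face to stop face, against the expected 82 mm. All parts stand upright with no visible gaps.

**Squeeze:** The push along the channel rose from about 4 N while sliding to about 8.5 N. Over the last 0.4 mm commanded, the parts stayed put in the images.

**Lock:** After I let go, the tool force read near zero and the follower sat where I left it. I did not test the brake by pushing on it, and I never moved the follower with the tab out.

**Left alone:** The spare bracket, spare cover, jar, green stub and red cover stand where they were in the final scene image.

**Disagreements:** The two cameras differed by about 5 mm in places, up to about 12 mm at the rest bar. I used averaged positions checked against the gripper. I also had to turn the gripper 90° before pressing the tab, because the last joint was at −2.58 of its −2.69 rad limit.

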